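# Empty the glue-up jig and pack the printing set

### The job

The linoleum has set on its wooden blocks: lift the clamp bar of the glue-up jig right up, slide every printing block out from under the lip and press each one flat and fully home in the foam cutout of its own shape, and put the round baren flat in its round cutout too. When no block is left in the jig, swing the clamp bar all the way down again. Leave the ink jars, the pin tin and the ink roller where they are.

Things in the scene. Friction and masses are not known exactly. Their poses are not given: they have to be found in the camera images.
- jig: glue-up jig, fixed: plywood base 134 (x) x 244 (y) x 10 mm, from x=-42 to +92 in its frame; origin on the table top, x points from its open front to its back. Blocks lie on the base (10 mm up) in lanes at y=-66, 0, +66 mm, length along x; which block is in which lane varies, a lane may be empty
- jig_lip (a point): middle of the front lower edge of the fixed metal lip at the back of the jig (x=+48, y=0 mm, 26 mm above the table; 206 mm wide, its top 32 mm up). It overhangs the rear 8 to 12 mm of the blocks, which end near a back stop at x=+60: a block cannot go straight up, slide it at least 15 mm toward -x first
- clamp_bar (a joint): hinge of the clamp bar, rad: 0 = bar down over the blocks (closed stop), grows as it is lifted up and back, 1.57 = upright, 1.9 = end stop. Stiff friction hinge: stays at any angle it is left at; about 6 N at the rod moves it
- jig_hinge (a point): middle of the clamp bar's hinge axis, which runs along the jig's y at x=+80, 32 mm above the table. Two blue side arms (8 mm wide, at y=-107 and +107 mm) carry the bar's round steel rod, 14 mm across, 330 mm long along y, its centre 100 mm from this axis; down, it lies just over the blocks in front of their ribs, at x=-20 mm, so no block can come out
- bar_end_left (a point): grip point on the left (+y) free end of the clamp bar's rod, y=+142 mm in the jig's frame; moves with the bar (32 mm above the table when down). The free ends, y=112 to 165 mm, stand out beyond the base: pinch from above, fingers in front of and behind the rod. The rod can turn between the pads, so the hand can keep pointing down as the bar swings
- bar_end_right (a point): same grip point on the right (-y) free end, at y=-142 mm in the jig's frame
- foam_tray: foam insert in a low wooden tray, fixed: 227 (x) x 236 (y) mm, dark grey foam, yellow floors in the cutouts. Foam top 22 mm, tray rim 24 mm, cutout floors 10 mm above the table; upright walls, 2 to 2.5 mm play all round each part. Origin on the table, 18.5 mm to the +x of the tray's middle. Row at +x: three block cutouts; row at -x: the round one
- baren_mid (a point): baren (rubbing pad), loose on the table: dark round wooden disc 95 mm across, 15 mm thick, with a wooden bar handle on top, 22 mm wide, 82 mm long along its y axis, from 15 to 27 mm above its underside; this point is at its centre, 13.5 mm above its underside; z is up through the handle. 0.12 kg
- cutout_baren (a point): middle of the floor of the round cutout (100 mm across) for the baren, x=-69, y=0 mm in the tray's frame; the baren may lie in it at any yaw
- block_rect_mid (a point): RECTANGULAR printing block: terracotta underside, pale wood, a RED grip rib on top. 90 mm long (its x axis) x 50 mm wide (y) x 14 mm thick; the rib is centred, 40 mm long along x, 18 mm wide, from 14 to 36 mm above the underside. 0.12 kg. This point is at its centre, 18 mm above its underside. The block may be turned end for end. May be absent (None)
- cutout_rect (a point): middle of the floor of the matching cutout (rectangular, 94 x 54 mm, length along the tray's x), at x=+35, y=-66 mm in the tray's frame
- block_point_mid (a point): printing block with both ends POINTED (each end a right-angled point): grey underside, pale wood, a YELLOW grip rib on top. 90 mm long (its x axis) x 50 mm wide (y) x 14 mm thick; the rib is centred, 40 mm long along x, 18 mm wide, from 14 to 36 mm above the underside. 0.12 kg. This point is at its centre, 18 mm above its underside. The block may be turned end for end. May be absent (None)
- cutout_point (a point): middle of the floor of the matching cutout (pointed ends, 94 x 54 mm, length along the tray's x), at x=+35, y=0 mm in the tray's frame
- block_round_mid (a point): printing block with both ends fully ROUNDED (radius 25): blue underside, pale wood, a BLUE grip rib on top. 90 mm long (its x axis) x 50 mm wide (y) x 14 mm thick; the rib is centred, 40 mm long along x, 18 mm wide, from 14 to 36 mm above the underside. 0.12 kg. This point is at its centre, 18 mm above its underside. The block may be turned end for end. May be absent (None)
- cutout_round (a point): middle of the floor of the matching cutout (rounded ends, 94 x 54 mm, length along the tray's x), at x=+35, y=66 mm in the tray's frame
- pin_tin: round red tin of pins, 64 mm across, 27 mm high; bystander, leave it where it is; origin at the centre of its underside
- ink_moss: jar of ink with green lid, 48 mm across, 50 mm high; bystander, leave it where it is; origin at the centre of its underside
- ink_ochre: jar of ink with ochre lid, 48 mm across, 50 mm high; bystander, leave it where it is; origin at the centre of its underside
- brayer: ink roller with wooden handle, 164 x 79 x 31 mm; bystander, leave it where it is; origin at the centre of its underside
Not all that is in view belongs to the job. Leave any black or turquoise look-alike of the part that bears block_rect_mid alone.

How it is judged (in metres and radians):
On the way, in this order (a step that is already met when the one before it is completed fails the run):
1. the clamp bar is lifted (beyond 1.2 rad) (value of joint clamp_bar above 1.2 rad), for 0.2 s.
2. every block is out of the jig (more than 150 mm from its origin) while the bar is still up (horizontal distance between each of block_rect_mid, block_point_mid, block_round_mid and jig above 0.15 m and value of joint clamp_bar above 1 rad), for 0.2 s.
3. the clamp bar is down again (below 0.1 rad) (value of joint clamp_bar below 0.1 rad), for 0.2 s.
At the end, for the whole second after the job is handed in: each present block in the cutout of its own shape (centre within 6 mm, at most 3.5 mm above the floor, level to 0.08 rad, lengthwise to 0.12 rad either way round), the baren handle up in the round cutout (6 mm, 3.5 mm, 0.08 rad), all at rest; clamp bar down (below 0.1 rad) (horizontal distance between block_rect_mid and cutout_rect below 0.006 m and z of block_rect_mid in the frame of cutout_rect below 0.0215 m and angle between each of block_rect_mid, block_point_mid, block_round_mid, baren_mid's own z axis and vertical below 0.08 rad and angle between the x axis of block_rect_mid and the x axis of cutout_rect, either way round below 0.12 rad and horizontal distance between block_point_mid and cutout_point below 0.006 m and z of block_point_mid in the frame of cutout_point below 0.0215 m and angle between the x axis of block_point_mid and the x axis of cutout_point, either way round below 0.12 rad and horizontal distance between block_round_mid and cutout_round below 0.006 m and z of block_round_mid in the frame of cutout_round below 0.0215 m and angle between the x axis of block_round_mid and the x axis of cutout_round, either way round below 0.12 rad and horizontal distance between baren_mid and cutout_baren below 0.006 m and z of baren_mid in the frame of cutout_baren below 0.017 m and value of joint clamp_bar below 0.1 rad and linear speed of each of block_rect, block_point, block_round, baren below 0.02 m/s); the robot touches nothing.
It fails at once if the pin tin is moved more than 30 mm (distance of pin_tin from where it was at the start of the episode above 0.03 m).
It fails at once if the ink moss is moved more than 30 mm (distance of ink_moss from where it was at the start of the episode above 0.03 m).
It fails at once if the ink ochre is moved more than 30 mm (distance of ink_ochre from where it was at the start of the episode above 0.03 m).
It fails at once if the brayer is moved more than 30 mm (distance of brayer from where it was at the start of the episode above 0.03 m).
Of block_rect, block_point, block_round only 2 to 3 are there at a start; the rules pass over those that are not, and their reading is None.
At some moment in a run one of baren may be knocked a few centimetres aside while the robot is not near it.
Once in a run the grip may slacken for a moment while it holds something.
It also fails if it takes over 210 s, if anything falls off the work surface, if the arm or the gripper's body presses on something with over 40 N, if the wrist force passes 120 N, or if a joint passes its speed limit or range.

### The arm

A 6-joint arm with a two-finger parallel gripper is mounted at the origin on a cart in front of the work surface, level with it; the furniture and walls round the work are solid. World frame = base frame: x ahead of the robot, y to its left, z up, the work surface at z = 0. Lengths are in mm, angles in rad, forces in N, time in s.
With the tool pointing down it reaches from about 300 to 850 mm from the base axis. Payload 4.2 kg.
Tool frame: the origin (TCP) lies midway between the tips of the shut fingers; the grasp point (between the pads) lies env.tcp_to_grasp behind it (env.tcp_to_grasp is the distance from the TCP to the grasp point, in mm); y points along the fingers, z is the direction in which the jaws open and shut, and the axes are right-handed (so a half turn about y gives the same grasp; the last joint's range is limited). The gripper opens to 91 mm and grips with 3 to 60 N. Pads are 32 mm wide; open, the fingers measure 118 mm over their backs; the gripper's body (76 mm by 178 mm) begins 60 mm behind the grasp point.
Start: joints at [1.271, 0.32, 1.565, -0, 1.257, -0.02], TCP at [158.796, 552.655, 213.976] pointing down, gripper open.
Joint ranges: [-3.11, 3.11], [-0.84, 2.01], [0.21, 2.61], [-1.34, 4.49], [0.05, 2.63], [-2.56, 2.56]. Speed limits (rad/s): [2.57, 2.57, 3.14, 3.14, 3.14, 3.14].

### API

Orientations are given as a 3x3 rotation matrix whose columns are the frame's x, y, z axes.
In Python, from workcell import readout, viewer, env gives the robot as it stands.
- The arm moves only by the shell command python3 -m jog 'ROWS' [FORCE]. ROWS is JSON, a list of rows, each an object with "angular": the turn, a rotation vector about the world's x, y, z in degrees, a list of three; "slide": the shift along the world's x, y, z in mm, a list of three; "hand": the opening, from 0 (shut) to 1 (fully open). A call has 1 to 5 rows; each row is the pose to reach, as a shift and turn from the pose measured when the call began; what a row does not reach only later rows make up. A row lasts 1/10 s, in which the tool goes at most 50 mm and 8.59 degrees, less where a joint would pass 70% of its speed; a pose out of reach is approached as far as the arm can. A call with a gripper value outside its range is refused whole. The fingers move at their own pace and stop on an object; FORCE is the grip in N (left out, the last holds). Time passes only in rows, so rows that repeat a pose let the fingers close. It gives the time, the measured TCP pose, the force and the opening at its end, in the units of the state.
- readout.state(): the state, without advancing time (a new reading comes with each control period).
- viewer.snapshot(name): name is "side" or "top"; returns the picture (420x560x3 uint8, red, green, blue); there is no depth.
- viewer.camera_params(name): a dict with "fovy" (degrees; the focal length in pixels is half the picture's height over the tangent of half this angle, whatever the lens; pixels are square), "cx", "cy" (the principal point, pixels), "world_from_camera" (4x4, takes a point from camera to world coordinates). Camera axes: x right, y down, z forward; pixel columns grow to the right and rows downward; lengths in mm; the calibration is good to about 2 mm. A picture is of the moment at which its call begins. camera_params takes no time and is no camera call.
- env.job_done(): hands the job in, once; it reports no verdict.
The state is a dict: "time_s": time; "joint_positions": joint angles; "joint_vel": joint speeds; "joint_torque": joint torques, N m; "position": TCP position; "orientation": TCP orientation; "contact_force": force on the tool from outside, world axes, zero at the start; "wrist_torque": the same for the moment, N m; "gripper_width": finger opening in mm.
Only numpy, scipy, OpenCV 4.12 (cv2) and the standard library are available. Lean on these libraries where they do the work, as an engineer would, in place of code of your own. Each camera call takes 0.05 s, during which the arm holds its last target.

## Working session

There is one attempt and no reset: what is moved stays moved. The work goes in short steps, Python scripts to look and compute and a shell command to move; the robot and the scene stay as the last step left them, time stands still between calls to the robot, and variables do not carry over. Pictures are saved under pics/ and viewed, and the job is handed in when it is done.

```bash
ls; mkdir -p pics; python3 - <<'E'
from workcell import readout, viewer, env
import cv2
print(readout.state()); print(env.tcp_to_grasp)
for n in("side","top"):
    im=viewer.snapshot(n); cv2.imwrite(f"pics/{n}0.png",im[:,:,::-1]); print(viewer.camera_params(n))
E
```

```text
pics
{'time_s': 0.0, 'joint_positions': array([ 1.27100351e+00,  3.20297099e-01,  1.56567660e+00, -3.09614838e-05,
        1.25741942e+00, -2.00086021e-02]), 'joint_vel': array([ 0.00093596, -0.00025367,  0.00017599,  0.0005139 ,  0.00175947,
        0.00022381]), 'joint_torque': array([-1.02901853e-03, -4.12441242e+01, -2.31963587e+01,  7.23328209e-02,
        4.58930223e-02, -1.67340440e-04]), 'position': array([158.64679534, 552.14561095, 213.11825679]), 'orientation': array([[ 9.61117690e-01, -5.03577530e-04,  2.76138609e-01],
       [-2.76139068e-01, -1.72885846e-03,  9.61116136e-01],
       [-6.59191802e-06, -9.99998379e-01, -1.80069388e-03]]), 'contact_force': array([-0.48944867,  0.34504207,  0.13755193]), 'wrist_torque': array([-0.04922885,  0.03580418, -0.03175189]), 'gripper_width': 91.2262856746649}
18.8
{'fovy': 56.510187656161406, 'cx': 285.79630453452273, 'cy': 203.8658940139868, 'world_from_camera': array([[ 9.72055645e-01, -1.00101465e-01,  2.12338221e-01,
         3.73080406e+02],
       [-2.33315787e-01, -5.11819659e-01,  8.26803713e-01,
        -8.68623253e+02],
       [ 2.59146132e-02, -8.53241076e-01, -5.20872440e-01,
         5.71490811e+02],
       [ 0.00000000e+00,  0.00000000e+00,  0.00000000e+00,
         1.00000000e+00]])}
{'fovy': 51.43676856168732, 'cx': 275.5915037927912, 'cy': 206.26342596334612, 'world_from_camera': array([[-2.07680605e-02, -9.96372922e-01,  8.25208280e-02,
         4.62456534e+02],
       [-9.99760950e-01,  2.12610711e-02,  5.10004233e-03,
        -2.42686670e+01],
       [-6.83602527e-03, -8.23951833e-02, -9.96576290e-01,
         1.37148273e+03],
       [ 0.00000000e+00,  0.00000000e+00,  0.00000000e+00,
         1.00000000e+00]])}
```

View pics/top0.png

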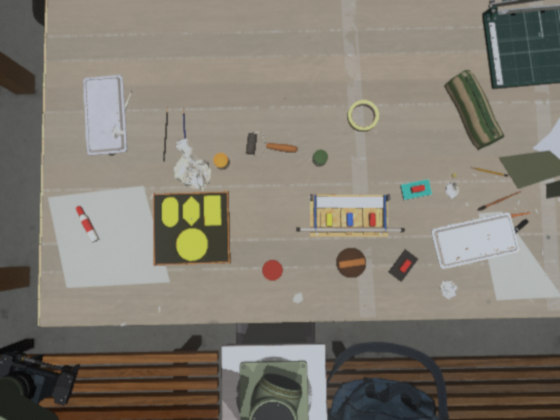

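View pics/side0.png

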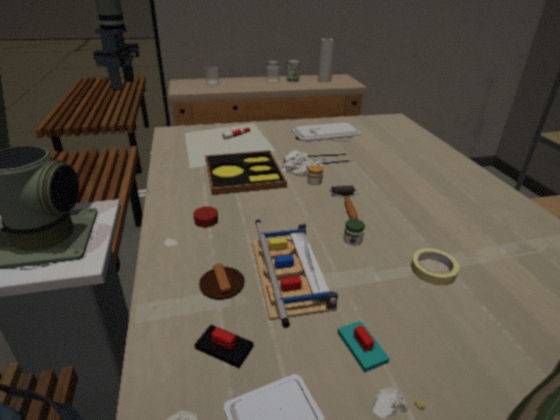

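```bash
python3 - <<'E'
import cv2
im=cv2.imread("pics/top0.png"); 
cv2.imwrite("pics/c1.png",cv2.resize(im[180:300,290:440],None,fx=5,fy=5,interpolation=cv2.INTER_CUBIC))
cv2.imwrite("pics/c2.png",cv2.resize(im[140:290,140:330],None,fx=4,fy=4,interpolation=cv2.INTER_CUBIC))
im=cv2.imread("pics/side0.png"); 
cv2.imwrite("pics/c3.png",cv2.resize(im[200:370,190:370],None,fx=3.5,fy=3.5,interpolation=cv2.INTER_CUBIC))
E
```

```text
(no output)
```

View pics/c1.png

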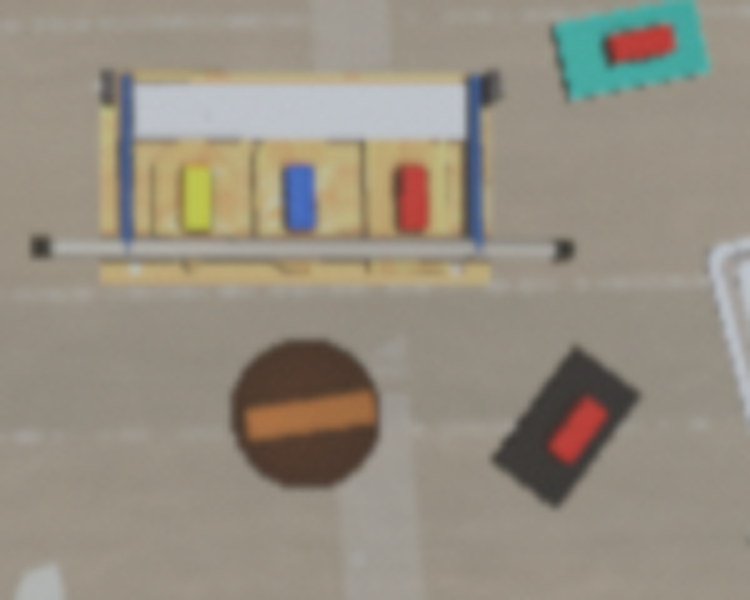

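View pics/c2.png

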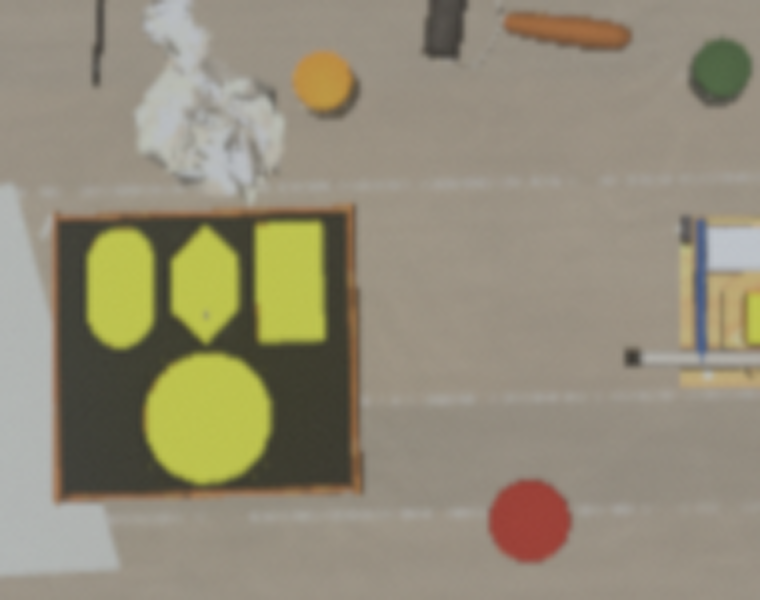

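View pics/c3.png

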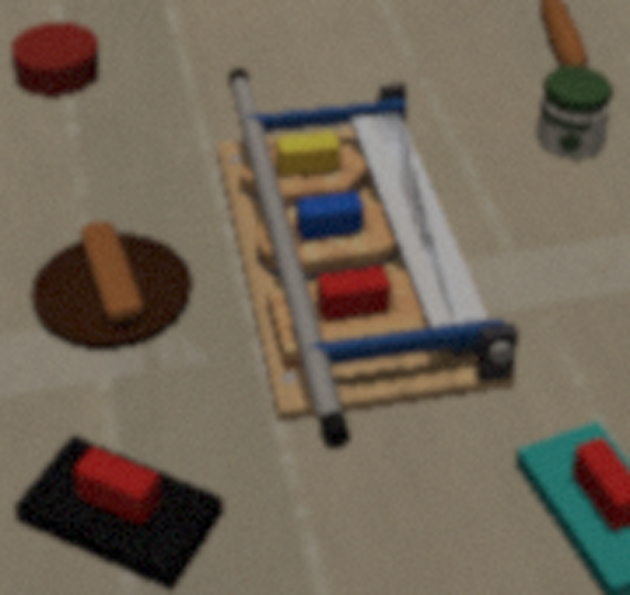

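```bash
cat > h.py <<'E'
import numpy as np, cv2
from workcell import readout, viewer, env
def P(n):
    p=viewer.camera_params(n); f=210/np.tan(np.radians(p["fovy"]/2)); return p,f
def ray(n,u,v,z):
    p,f=P(n); T=p["world_from_camera"]
    d=T[:3,:3]@np.array([(u-p["cx"])/f,(v-p["cy"])/f,1]); o=T[:3,3]
    return (o+d*(z-o[2])/d[2])
def proj(n,X):
    p,f=P(n); T=p["world_from_camera"]; c=T[:3,:3].T@(np.array(X,float)-T[:3,3]); return np.round([f*c[0]/c[2]+p["cx"],f*c[1]/c[2]+p["cy"]],1)
def hsv(im): return cv2.cvtColor(im,cv2.COLOR_RGB2HSV)
C={"yellow":((25,140,110),(35,255,255)),"blue":((108,140,80),(122,255,255)),"red":((0,150,100),(6,255,255)),"red2":((172,150,100),(180,255,255)),"brown":((0,60,20),(15,200,95)),"orange":((8,130,110),(18,255,255))}
def blobs(im,c,amin=40,z=0,n="top",extra=None):
    h=hsv(im); m=cv2.inRange(h,*C[c])
    if c=="red": m|=cv2.inRange(h,*C["red2"])
    cs,_=cv2.findContours(m,cv2.RETR_EXTERNAL,cv2.CHAIN_APPROX_NONE)
    out=[]
    for k in cs:
        if cv2.contourArea(k)<amin: continue
        mm=np.zeros(m.shape,np.uint8); cv2.drawContours(mm,[k],-1,1,-1); M=cv2.moments(mm,True)
        u,v=M["m10"]/M["m00"],M["m01"]/M["m00"]
        w=np.array([ray(n,*q,z)[:2] for q in k[:,0,:]],np.float32)
        r=cv2.minAreaRect(w)
        out.append((np.round([u,v],1),M["m00"],np.round(ray(n,u,v,z)[:2],1),np.round(r[1],1),round(r[2],1)))
    return out
def show(n,name,box=None,s=1):
    im=viewer.snapshot(n); c=im if box is None else im[box[1]:box[3],box[0]:box[2]]
    cv2.imwrite("pics/"+name,cv2.resize(c[:,:,::-1],None,fx=s,fy=s,interpolation=cv2.INTER_CUBIC)); return im
E
python3 - <<'E'
from h import *
for n in("top","side"):
    im=viewer.snapshot(n)
    for c,z in(("yellow",46),("yellow",16),("blue",46),("red",46),("orange",27),("brown",15)):
        print(n,c,z); [print("  ",*b) for b in blobs(im,c,z=z,n=n)]
E
```

```text
top yellow 46
   [191.3 244.1] 799.0 [462.7 240.5] [91.2 96.8] 89.6
   [328.9 219.1] 58.0 [ 529.7 -178.7] [12.2 36.6] 88.3
   [190.6 210.6] 347.0 [564.6 242.1] [45.9 85.7] 89.7
   [169.6 211.4] 415.0 [563.4 306.4] [45.9 88.9] 89.9
   [211.7 210.3] 484.0 [563.9 177.5] [48.9 88.9] 89.6
top yellow 16
   [191.3 244.1] 799.0 [462.7 246.5] [93.2 99. ] 89.6
   [328.9 219.1] 58.0 [ 531.2 -182.2] [12.4 37.4] 88.3
   [190.6 210.6] 347.0 [566.9 248.1] [46.9 87.7] 89.7
   [169.6 211.4] 415.0 [565.6 313.9] [47.  90.9] 89.9
   [211.7 210.3] 484.0 [566.2 182.1] [50. 91.] 89.6
top blue 46
top red 46
   [272.  269.7] 268.0 [380.7  -2.5] [53.1 53.1] 43.7
   [405.  265.5] 74.0 [ 385.  -403.3] [17.2 37.5] 50.9
   [ 86.5 224.7] 55.0 [528.2 560.1] [30.6 16.2] 27.0
   [372.  219.3] 62.0 [ 526.3 -309.6] [12.1 36.7] 87.8
top orange 27
   [157.7 385.2] 435.0 [ 43.  347.1] [399.7  14.3] 88.2
   [130.5 358.6] 1157.0 [122.5 429.3] [ 21.3 522.7] 0.1
   [351.5 262.6] 180.0 [ 395.9 -246. ] [21. 79.] 7.5
   [282. 147.] 134.0 [759.4 -41.3] [91.5 16.3] 83.9
top brown 15Traceback (most recent call last):
  File "<stdin>", line 5, in <module>
  File "h.py", line 22, in blobs
    w=np.array([ray(n,*q,z)[:2] for q in k[:,0,:]],np.float32)
                ~~~^^^^^^^^
  File "h.py", line 6, in ray
    p,f=P(n); T=p["world_from_camera"]
        ~^^^
  File "h.py", line 4, in P
    p=viewer.camera_params(n); f=210/np.tan(np.radians(p["fovy"]/2)); return p,f
ValueError: time passes only in moves, steps and waits
```

```bash
sed -i 's/^def P(n):/import functools\n@functools.cache\ndef P(n):/' h.py
sed -i 's/"blue":((108,140,80)/"blue":((105,110,60)/' h.py
python3 - <<'E'
from h import *
for n in("top","side"):
    im=viewer.snapshot(n)
    for c,z in(("yellow",46),("yellow",16),("blue",46),("red",46),("orange",27),("brown",15)):
        print(n,c,z); [print("  ",*b) for b in blobs(im,c,z=z,n=n)if n=="side" or c in("blue","brown")]
E
```

```text
top yellow 46
top yellow 16
top blue 46
top red 46
top orange 27
top brown 15
   [428.7 391.2] 276.0 [   6.7 -466.4] [119.6  53.8] 37.9
   [138.1 402.1] 5338.0 [ -9.1 409.6] [547.4 128.6] 89.0
   [385.3 375.5] 897.0 [  55.1 -337.8] [313.6  32.7] 89.8
   [501.9 393.4] 5668.0 [  -3.7 -685.4] [352.8 151.3] 89.0
   [ 52.7 369.9] 71.0 [ 90.6 670.2] [56.6 14.2] 75.4
   [149.6 367.4] 700.0 [ 92.2 375.3] [431.5  40.3] 89.8
   [329.4 364.8] 60.0 [  89.6 -170.2] [21.2 23.8] 88.3
   [380.7 363.6] 788.0 [  90.3 -325.5] [ 30.5 257. ] 0.3
   [495.1 360.8] 1223.0 [  91.9 -671. ] [380.4  31.4] 90.0
   [130.2 353.7] 613.0 [134.  434.6] [ 38.7 539.5] 0.6
   [ 13.7 277.3] 601.0 [371.5 797.2] [70.2 90.1] 1.8
   [350.2 262.2] 455.0 [ 396.8 -244. ] [83.2 85.8] 88.8
   [15.  76.7] 888.0 [1010.6  811.5] [167.7  88. ] 55.2
side yellow 46
   [277.5 240.2] 63.0 [ 532.6 -182.9] [15.8 34.5] 89.0
   [263.8 177.1] 141.0 [559.3 122.5] [83.  30.8] 0.6
   [260.3 167.7] 68.0 [560.4 184.8] [27.3 54.5] 79.6
   [227.5 170.8] 254.0 [461. 182.] [66.1 85.5] 79.6
   [255.8 159.2] 83.0 [557.3 247.3] [74.  27.5] 1.0
side yello
[... 678 characters left out ...]
] 78.8
side orange 27
   [221.  275.8] 190.0 [ 399.2 -253.2] [15.9 75.7] 6.9
   [351.2 207.8] 81.0 [761.  -57.1] [90.8 13.4] 78.8
   [315.3 168.3] 68.0 [736.9 187.1] [35.5 44.5] 79.6
side brown 15
   [ 31.5 407.5] 779.0 [ 105.5 -465.4] [ 28.8 116.7] 58.1
   [ 42.7 382.4] 1740.0 [ 110.  -425.4] [ 59.7 142.7] 62.4
   [290.3 274.8] 92.0 [ 542.2 -266.3] [61.  13.1] 6.6
   [221.4 283.5] 925.0 [ 398.4 -262.8] [92.6 91.3] 87.0
   [204.  221.4] 151.0 [377.3 -28.1] [62.2 57.1] 2.8
   [246.2 183.1] 754.0 [511.8 152.6] [225.5 269.4] 0.7
   [101.9 178.8] 3377.0 [ 95.4 259.4] [260.1 712.8] 24.1
   [264.4 107.6] 4655.0 [700.7 853.5] [981.7 430.3] 1.1
   [ 94.6 108. ] 4596.0 [-36.9 962.6] [372.4 954.9] 0.2
```

```bash
python3 -m jog '[{"angular":[0,0,0],"slide":[50,-30,50],"hand":1},{"angular":[0,0,0],"slide":[100,-60,80],"hand":1},{"angular":[0,0,0],"slide":[150,-90,80],"hand":1},{"angular":[0,0,0],"slide":[190,-110,80],"hand":1},{"angular":[0,0,0],"slide":[190,-110,80],"hand":1}]'; python3 - <<'E'
from h import *
show("top","a1.png")
show("side","a2.png")
E
```

```text
time_s: 0.75
position: [350.7, 441.0, 294.3]
orientation: [[0.961, 0.001, 0.277], [-0.277, -0.0, 0.961], [0.001, -1.0, 0.0]]
contact_force: [0.5, 0.9, -0.3]
gripper_width: 91.5
```

View pics/a1.png

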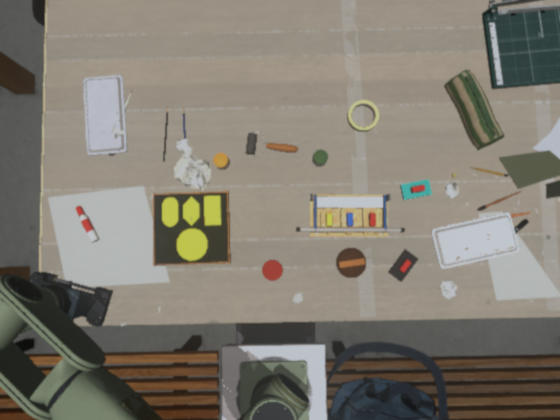

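View pics/a2.png

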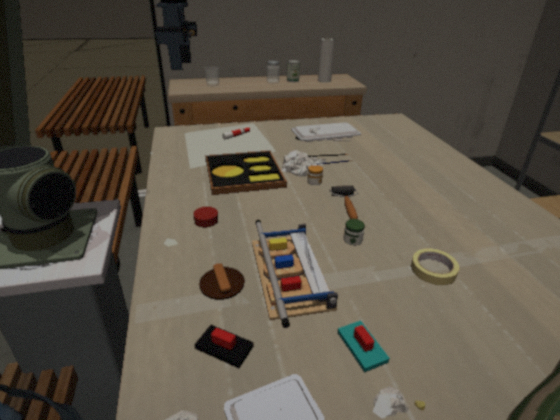

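```bash
python3 - <<'E'
from h import *
im=cv2.imread("pics/top0.png")[:,:,::-1]
for u in(302,305,308,392,395,398,400): print(u, im[224:236,u].sum(1))
for v in(229,230): print(v, im[v,292:304].sum(1), im[v,396:410].sum(1))
for q in((298,229.4),(403,230)): print(ray("top",*q,34))
# base corners from crop
for q in((100,282),(490,283),(100,73),(490,73)): print(ray("top",290+q[0]/5,180+q[1]/5,8))
# gripper projection
s=readout.state(); print(s["position"],proj("top",s["position"]+[0,0,60]))
E
```

```text
302 [433 436 435 448 483 515 478 426 429 432 429 427]
305 [435 435 438 444 483 515 479 430 430 433 428 430]
308 [433 432 433 444 478 512 481 432 431 431 430 431]
392 [432 428 422 414 423 474 481 449 429 428 428 435]
395 [430 430 429 419 423 470 482 451 434 431 434 446]
398 [429 428 427 416 420 470 481 453 431 427 432 443]
400 [425 428 422 392 368 422 425 374 370 411 429 439]
229 [430 430 430 396 273 191 181 252 399 487 515 515] [469 471 470 463 422 285 192 186 264 384 425 429 431 430]
230 [429 430 427 397 284 208 204 253 377 455 478 476] [482 482 481 478 425 288 198 193 272 387 426 430 431 430]
[500.63096035 -84.5859686   34.        ]
[ 492.06649542 -405.48959171   34.        ]
[ 478.78646614 -122.61551342    8.        ]
[ 473.09985054 -365.36302935    8.        ]
[ 609.83043216 -126.18989244    8.        ]
[ 604.56385263 -370.88434705    8.        ]
[352.75824952 440.23065535 294.0984011 ] [ 78.6 294.1]
```

```bash
python3 -m jog '[{"angular":[0,0,-8.5],"slide":[13,-48,0],"hand":1},{"angular":[0,0,-17],"slide":[26,-96,0],"hand":1},{"angular":[0,0,-25.5],"slide":[39,-144,0],"hand":1},{"angular":[0,0,-34],"slide":[52,-192,0],"hand":1},{"angular":[0,0,-42.5],"slide":[65,-240,0],"hand":1}]' ; python3 -m jog '[{"angular":[0,0,-8.5],"slide":[13,-48,0],"hand":1},{"angular":[0,0,-17],"slide":[26,-96,0],"hand":1},{"angular":[0,0,-25.5],"slide":[39,-144,-10],"hand":0.7},{"angular":[0,0,-32],"slide":[52,-192,-20],"hand":0.7},{"angular":[0,0,-32],"slide":[65,-240,-40],"hand":0.7}]'
```

```text
time_s: 1.35
position: [416.8, 200.9, 293.9]
orientation: [[0.513, 0.001, 0.858], [-0.858, -0.002, 0.513], [0.002, -1.0, -0.0]]
contact_force: [1.0, -0.2, 0.0]
gripper_width: 91.4
time_s: 1.85
position: [481.2, -35.5, 256.5]
orientation: [[-0.021, 0.003, 1.0], [-1.0, -0.002, -0.021], [0.002, -1.0, 0.003]]
contact_force: [0.7, 0.1, 0.6]
gripper_width: 69.9
```

```bash
python3 -m jog '[{"angular":[0,0,0],"slide":[10,-33,-35],"hand":0.7},{"angular":[0,0,0],"slide":[19,-67,-70],"hand":0.6},{"angular":[0,0,0],"slide":[19,-67,-115],"hand":0.6},{"angular":[0,0,0],"slide":[19,-67,-155],"hand":0.6},{"angular":[0,0,0],"slide":[19,-67,-155],"hand":0.6}]' ; python3 - <<'E'
from h import *
show("top","b1.png",(200,150,440,330),3)
show("side","b2.png",(150,130,400,330),3)
E
```

```text
time_s: 2.35
position: [495.9, -101.0, 96.7]
orientation: [[-0.022, -0.009, 1.0], [-1.0, 0.001, -0.022], [-0.001, -1.0, -0.009]]
contact_force: [-0.5, -0.0, 0.4]
gripper_width: 54.8
```

View pics/b1.png

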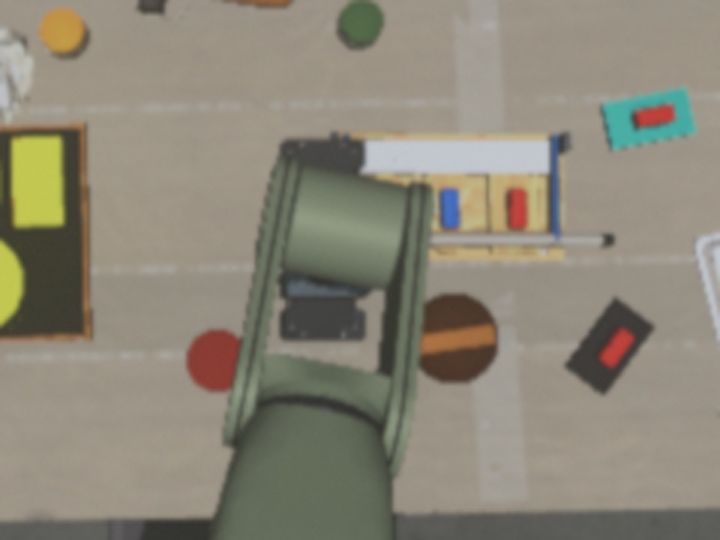

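View pics/b2.png

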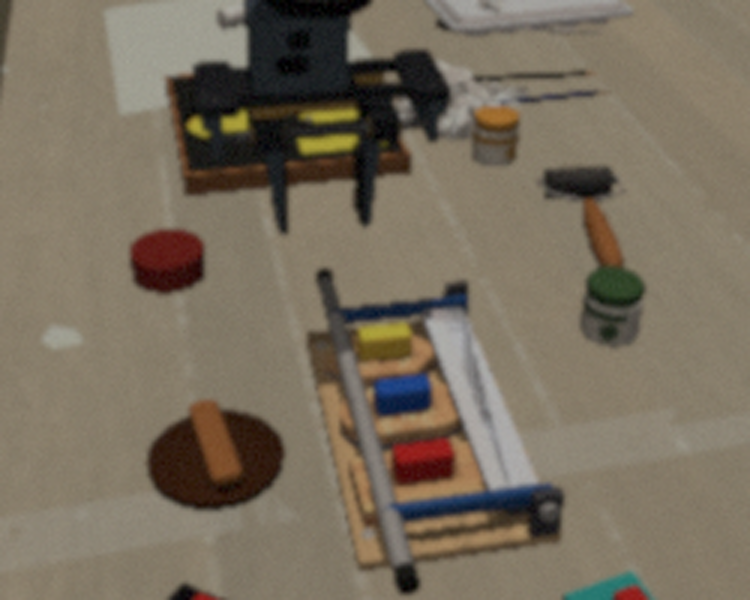

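```bash
python3 - <<'E'
from h import *
p=readout.state()["position"]; print(p,proj("side",p+[-27-4,0,0]),proj("side",p+[27+4,0,0]))
E
python3 -m jog '[{"angular":[0,0,0],"slide":[4,-3,-35],"hand":0.6},{"angular":[0,0,0],"slide":[4,-3,-70],"hand":0.6},{"angular":[0,0,0],"slide":[4,-3,-83],"hand":0.6},{"angular":[0,0,0],"slide":[4,-3,-83],"hand":0.6}]'
```

```text
[ 500.48441281 -101.85836065  101.91746978] [243.5 203.2] [269.9 200.6]
time_s: 2.85
position: [505.3, -104.4, 19.6]
orientation: [[-0.02, 0.003, 1.0], [-1.0, -0.001, -0.02], [0.001, -1.0, 0.003]]
contact_force: [-0.4, -0.3, 0.3]
gripper_width: 54.9
```

```bash
python3 -m jog '[{"angular":[0,0,0],"slide":[-4,0,-5],"hand":0.6},{"angular":[0,0,0],"slide":[-4,0,-6],"hand":0.1},{"angular":[0,0,0],"slide":[-4,0,-6],"hand":0.1},{"angular":[0,0,0],"slide":[-4,0,-6],"hand":0},{"angular":[0,0,0],"slide":[-4,0,-6],"hand":0}]' 30
```

```text
time_s: 3.35
position: [501.7, -104.5, 14.2]
orientation: [[-0.02, 0.004, 1.0], [-1.0, -0.002, -0.02], [0.002, -1.0, 0.004]]
contact_force: [0.8, -0.1, 0.7]
gripper_width: 25.9
```

```bash
python3 -m jog '[{"angular":[0,0,0],"slide":[0,0,0],"hand":0},{"angular":[0,0,0],"slide":[0,0,0],"hand":0},{"angular":[0,0,0],"slide":[0,0,0],"hand":0}]'; python3 - <<'E'
import numpy as np
# arc offsets relative to closed, R=100
for a in np.arange(0,2.0,0.15): print(round(a,2),np.round([100-100*np.cos(a),100*np.sin(a)]))
E
```

```text
time_s: 3.65
position: [502.8, -104.6, 14.5]
orientation: [[-0.02, 0.007, 1.0], [-1.0, -0.002, -0.02], [0.002, -1.0, 0.007]]
contact_force: [2.0, 0.9, 0.6]
gripper_width: 13.3
0.0 [0. 0.]
0.15 [ 1. 15.]
0.3 [ 4. 30.]
0.45 [10. 43.]
0.6 [17. 56.]
0.75 [27. 68.]
0.9 [38. 78.]
1.05 [50. 87.]
1.2 [64. 93.]
1.35 [78. 98.]
1.5 [ 93. 100.]
1.65 [108. 100.]
1.8 [123.  97.]
1.95 [137.  93.]
```

```bash
python3 -m jog '[{"angular":[0,0,0],"slide":[1,0,15],"hand":0},{"angular":[0,0,0],"slide":[4,0,30],"hand":0},{"angular":[0,0,0],"slide":[10,0,43],"hand":0},{"angular":[0,0,0],"slide":[17,0,56],"hand":0},{"angular":[0,0,0],"slide":[22,0,62],"hand":0}]'
```

```text
time_s: 4.15
position: [520.5, -105.0, 75.4]
orientation: [[-0.019, -0.004, 1.0], [-1.0, -0.002, -0.019], [0.002, -1.0, -0.004]]
contact_force: [-6.1, -4.9, -4.4]
gripper_width: 13.8
```

```bash
python3 -m jog '[{"angular":[0,0,0],"slide":[8,0,8],"hand":0},{"angular":[0,0,0],"slide":[19,0,17],"hand":0},{"angular":[0,0,0],"slide":[31,0,26],"hand":0},{"angular":[0,0,0],"slide":[45,-1,32],"hand":0},{"angular":[0,0,0],"slide":[60,-1,37],"hand":0}]';  python3 -m jog '[{"angular":[0,0,0],"slide":[15,0,2],"hand":0},{"angular":[0,0,0],"slide":[30,0,2],"hand":0},{"angular":[0,0,0],"slide":[45,-1,-1],"hand":0},{"angular":[0,0,0],"slide":[56,-1,-5],"hand":0},{"angular":[0,0,0],"slide":[56,-1,-5],"hand":0}]'
```

```text
time_s: 4.65
position: [574.0, -106.2, 114.0]
orientation: [[-0.019, -0.018, 1.0], [-1.0, -0.002, -0.019], [0.002, -1.0, -0.018]]
contact_force: [-9.8, -2.5, 8.9]
gripper_width: 13.1
time_s: 5.15
position: [632.6, -107.7, 110.5]
orientation: [[-0.019, -0.013, 1.0], [-1.0, -0.003, -0.019], [0.003, -1.0, -0.013]]
contact_force: [2.7, -0.7, 5.2]
gripper_width: 13.2
```

```bash
python3 -m jog '[{"angular":[0,0,0],"slide":[0,0,0],"hand":0.4},{"angular":[0,0,0],"slide":[0,0,0],"hand":0.5},{"angular":[0,0,0],"slide":[0,0,0],"hand":0.5},{"angular":[0,0,0],"slide":[0,0,40],"hand":0.5},{"angular":[0,0,0],"slide":[0,0,85],"hand":0.5}]';  python3 -m jog '[{"angular":[0,0,8.5],"slide":[-20,30,10],"hand":0.5},{"angular":[0,0,17],"slide":[-50,60,10],"hand":0.5},{"angular":[0,0,25.5],"slide":[-90,90,10],"hand":0.5},{"angular":[0,0,34],"slide":[-130,110,10],"hand":0.5},{"angular":[0,0,42],"slide":[-170,130,10],"hand":0.5}]'
python3 - <<'E'
from h import *
show("top","d1.png",(200,150,440,330),3)
show("side","d2.png",(150,130,400,330),3)
E
```

```text
time_s: 5.65
position: [630.8, -107.3, 194.0]
orientation: [[-0.019, -0.02, 1.0], [-1.0, -0.002, -0.019], [0.002, -1.0, -0.02]]
contact_force: [1.0, -1.0, -0.2]
gripper_width: 45.3
time_s: 6.15
position: [458.5, 23.6, 203.5]
orientation: [[0.659, -0.015, 0.752], [-0.752, -0.015, 0.659], [0.001, -1.0, -0.021]]
contact_force: [0.6, 0.6, 0.6]
gripper_width: 46.1
```

View pics/d1.png

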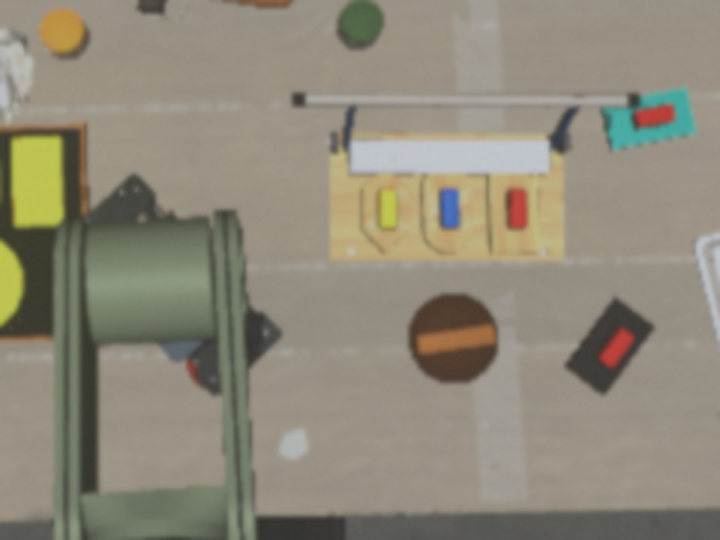

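View pics/d2.png

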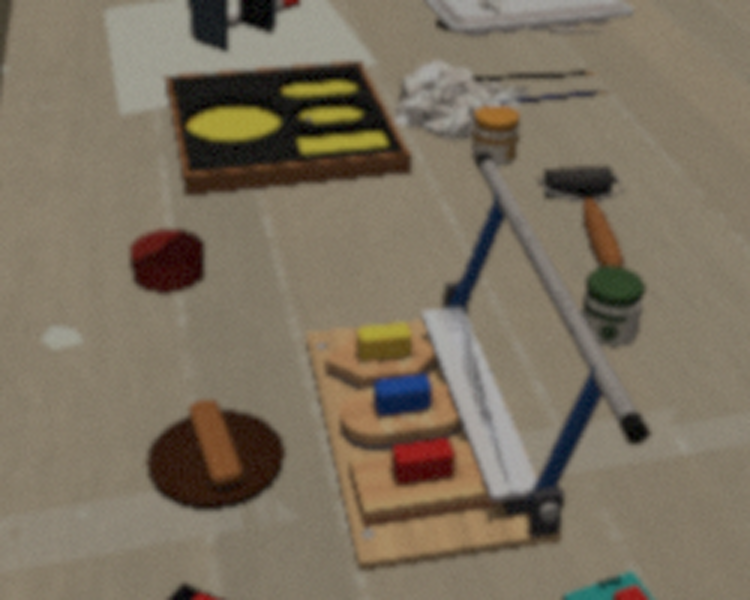

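```bash
python3 -m jog '[{"angular":[0,0,8.5],"slide":[10,-48,0],"hand":0.5},{"angular":[0,0,17],"slide":[20,-96,0],"hand":0.5},{"angular":[0,0,25.5],"slide":[30,-144,0],"hand":0.5},{"angular":[0,0,34],"slide":[40,-192,0],"hand":0.5},{"angular":[0,0,42.5],"slide":[50,-240,0],"hand":0.5}]';  python3 -m jog '[{"angular":[0,0,5],"slide":[10,-48,-20],"hand":0.4},{"angular":[0,0,5],"slide":[18,-93,-40],"hand":0.4},{"angular":[0,0,5],"slide":[18,-93,-70],"hand":0.35},{"angular":[0,0,5],"slide":[18,-93,-90],"hand":0.35},{"angular":[0,0,5],"slide":[18,-93,-90],"hand":0.35}]'
python3 - <<'E'
from h import *
s=readout.state();print(s["position"],s["joint_positions"])
im=show("side","e2.png",(200,180,400,330),3.5)
E
```

```text
time_s: 6.75
position: [501.7, -200.4, 203.5]
orientation: [[0.986, -0.005, 0.167], [-0.167, -0.023, 0.986], [-0.001, -1.0, -0.023]]
contact_force: [0.8, 0.4, -1.2]
gripper_width: 45.8
time_s: 7.25
position: [517.6, -293.3, 109.8]
orientation: [[0.997, -0.01, 0.082], [-0.082, -0.019, 0.996], [-0.008, -1.0, -0.02]]
contact_force: [-0.0, -0.5, 0.5]
gripper_width: 31.7
[ 517.64504565 -293.30800424  109.77643061] [-0.52264473  0.43154856  1.66905557 -0.02507041  1.04017386 -1.99826062]
```

View pics/e2.png

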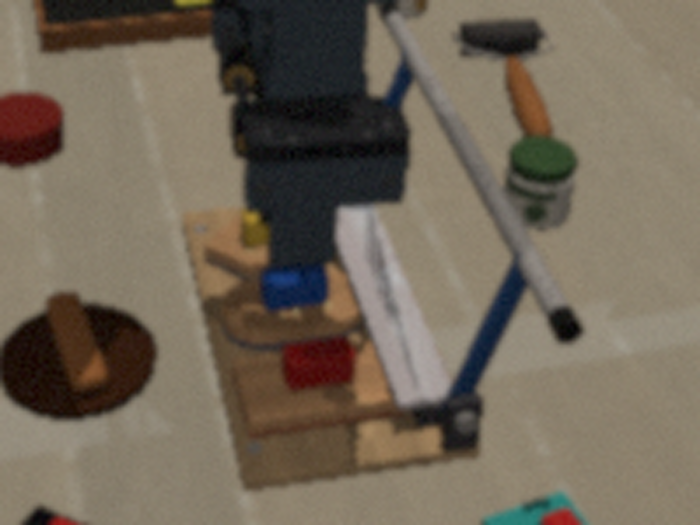

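```bash
python3 -m jog '[{"angular":[1.1,-0.6,3.3],"slide":[9,-17,0],"hand":0.4},{"angular":[1.1,-0.6,3.3],"slide":[9,-17,-30],"hand":0.4},{"angular":[1.1,-0.6,3.3],"slide":[9,-17,-60],"hand":0.4},{"angular":[1.1,-0.6,3.3],"slide":[9,-17,-72],"hand":0.4},{"angular":[1.1,-0.6,3.3],"slide":[9,-17,-72],"hand":0.4}]'
python3 - <<'E'
from h import *
s=readout.state();print(s["position"],s["contact_force"])
im=show("side","e3.png",(200,180,400,330),3.5)
im=show("top","e4.png",(290,160,430,280),5)
E
```

```text
time_s: 7.8
position: [527.7, -310.1, 39.5]
orientation: [[1.0, 0.003, 0.024], [-0.024, -0.001, 1.0], [0.003, -1.0, -0.001]]
contact_force: [-0.5, -0.5, 0.6]
gripper_width: 36.6
[ 527.72129443 -310.14586144   39.48219753] [-0.4970868  -0.48228827  0.55509195]
```

View pics/e3.png

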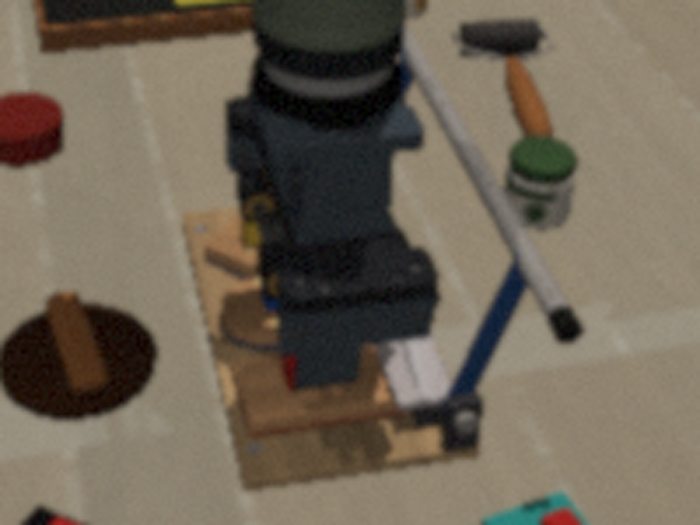

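View pics/e4.png

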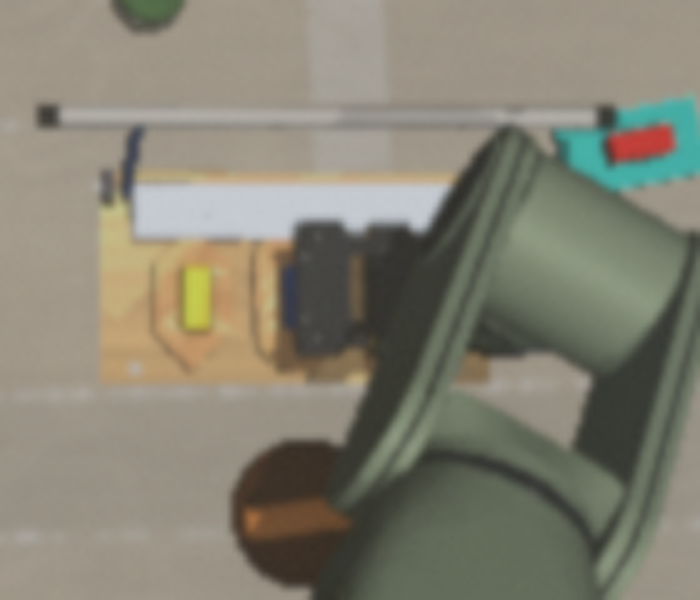

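```bash
python3 -m jog '[{"angular":[0,0,0],"slide":[0,0,-12],"hand":0.4},{"angular":[0,0,0],"slide":[0,0,-12],"hand":0.15},{"angular":[0,0,0],"slide":[0,0,-12],"hand":0.1},{"angular":[0,0,0],"slide":[0,0,-12],"hand":0},{"angular":[0,0,0],"slide":[0,0,-12],"hand":0}]' 40
python3 -m jog '[{"angular":[0,0,0],"slide":[0,0,0],"hand":0},{"angular":[0,0,0],"slide":[0,0,0],"hand":0}]' 40
```

```text
time_s: 8.4
position: [529.3, -311.2, 29.9]
orientation: [[1.0, 0.008, 0.024], [-0.024, -0.004, 1.0], [0.008, -1.0, -0.004]]
contact_force: [-0.3, 0.2, 0.2]
gripper_width: 17.7
time_s: 8.6
position: [529.3, -311.1, 29.9]
orientation: [[1.0, 0.008, 0.024], [-0.024, -0.004, 1.0], [0.008, -1.0, -0.004]]
contact_force: [-0.3, -1.0, 0.6]
gripper_width: 17.4
```

```bash
python3 -m jog '[{"angular":[0,0,0],"slide":[-8,0,0],"hand":0},{"angular":[0,0,0],"slide":[-16,0,0.5],"hand":0},{"angular":[0,0,0],"slide":[-24,0,0.5],"hand":0},{"angular":[0,0,0],"slide":[-30,1,0.5],"hand":0},{"angular":[0,0,0],"slide":[-30,1,0.5],"hand":0}]'
python3 - <<'E'
from h import *
im=show("side","e5.png",(200,180,400,330),3.5)
E
```

```text
time_s: 9.1
position: [497.9, -309.9, 30.4]
orientation: [[1.0, 0.007, 0.025], [-0.024, -0.003, 1.0], [0.007, -1.0, -0.003]]
contact_force: [-1.1, 1.5, -1.1]
gripper_width: 18.1
```

View pics/e5.png

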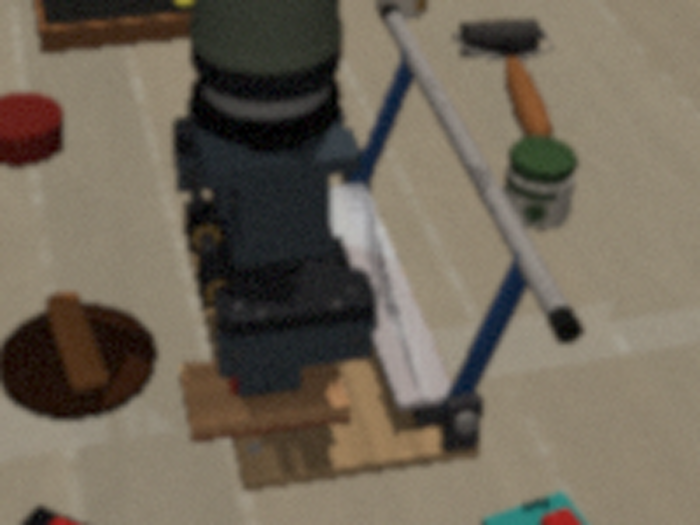

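```bash
python3 -m jog '[{"angular":[0,0,0],"slide":[-2,0,30],"hand":0},{"angular":[0,0,0],"slide":[-2,0,65],"hand":0},{"angular":[0,0,0],"slide":[-2,20,85],"hand":0},{"angular":[0,0,0],"slide":[0,60,90],"hand":0},{"angular":[0,0,0],"slide":[0,105,90],"hand":0}]'
python3 -m jog '[{"angular":[0,0,0],"slide":[5,48,0],"hand":0},{"angular":[0,0,0],"slide":[10,96,0],"hand":0},{"angular":[0,0,1],"slide":[20,144,0],"hand":0},{"angular":[0,0,2],"slide":[30,192,0],"hand":0},{"angular":[0,0,2],"slide":[40,240,0],"hand":0}]'
```

```text
time_s: 9.65
position: [500.2, -205.2, 122.1]
orientation: [[1.0, 0.012, 0.027], [-0.027, -0.005, 1.0], [0.012, -1.0, -0.005]]
contact_force: [0.4, 0.4, -1.7]
gripper_width: 17.9
time_s: 10.15
position: [540.7, 36.8, 122.5]
orientation: [[1.0, 0.013, -0.009], [0.009, -0.005, 1.0], [0.013, -1.0, -0.005]]
contact_force: [-0.3, -0.1, -0.3]
gripper_width: 18.0
```

```bash
python3 -m jog '[{"angular":[0.3,0.7,0],"slide":[9,48,0],"hand":0},{"angular":[0.3,0.7,0],"slide":[18,96,-10],"hand":0},{"angular":[0.3,0.7,0],"slide":[27,144,-30],"hand":0},{"angular":[0.3,0.7,0],"slide":[27,144,-62],"hand":0},{"angular":[0.3,0.7,0],"slide":[27,144,-62],"hand":0}]'
python3 - <<'E'
from h import *
s=readout.state();print(s["position"],s["contact_force"])
im=show("side","f1.png",(180,120,320,220),5)
im=show("top","f2.png",(140,170,300,290),5)
E
```

```text
time_s: 10.65
position: [564.6, 181.7, 56.4]
orientation: [[1.0, -0.008, -0.012], [0.012, -0.002, 1.0], [-0.008, -1.0, -0.002]]
contact_force: [-1.4, -1.1, -2.1]
gripper_width: 17.7
[564.62441953 181.6686857   56.39409975] [-1.42409232 -1.07006669 -2.13696996]
```

View pics/f1.png

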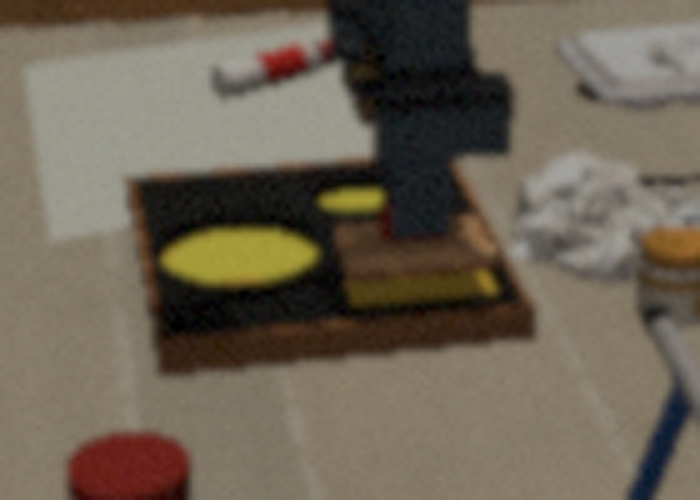

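View pics/f2.png

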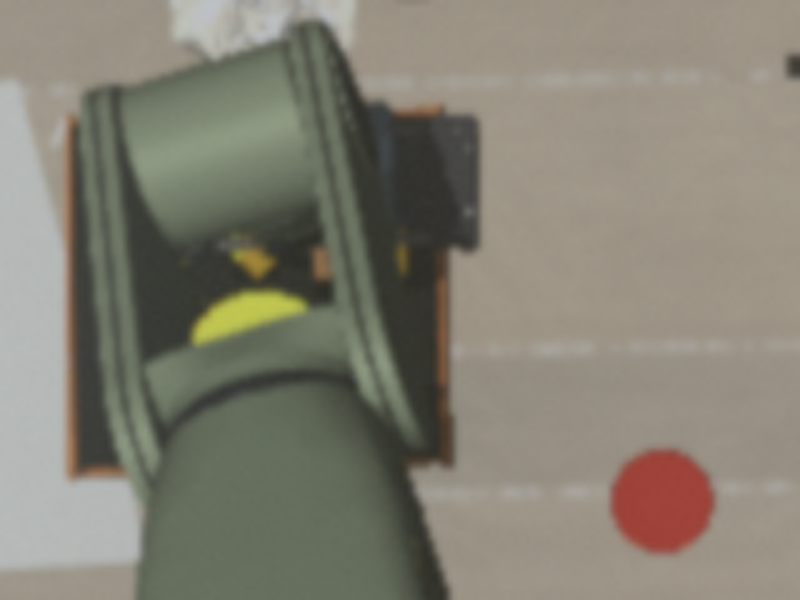

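```bash
python3 - <<'E'
from h import *
p=readout.state()["position"]; print(p)
b=(180+0,120)
def cr(X): u,v=proj("side",X); return np.round([(u-235)*12,(v-155)*12])
for n,dx,dz in (("Lbot",-45,0),("Rbot",45,0),("Ltop",-45,14),("Rtop",45,14)):
    print(n,cr([p[0]+dx,p[1]-25,p[2]-20+dz]))
for n,dx,dy in (("fl",-47,27),("fr",47,27),("nl",-47,-27),("nr",47,-27)):
    print("cut floor",n,cr([568+dx,180.6+dy,10]),"top",cr([568+dx,180.6+dy,22]))
im=viewer.snapshot("side")[155:195,235:295,::-1]
cv2.imwrite("pics/f3.png",cv2.convertScaleAbs(cv2.resize(im,None,fx=12,fy=12,interpolation=cv2.INTER_CUBIC),alpha=1.6))
E
```

```text
[567.39058231 180.5246958   60.31186208]
Lbot [173. 238.]
Rbot [529. 208.]
Ltop [172. 187.]
Rtop [530. 157.]
cut floor fl [139. 252.] top [138. 210.]
cut floor fr [493. 222.] top [494. 181.]
cut floor nl [172. 350.] top [170. 307.]
cut floor nr [539. 317.] top [540. 275.]
```

View pics/f3.png

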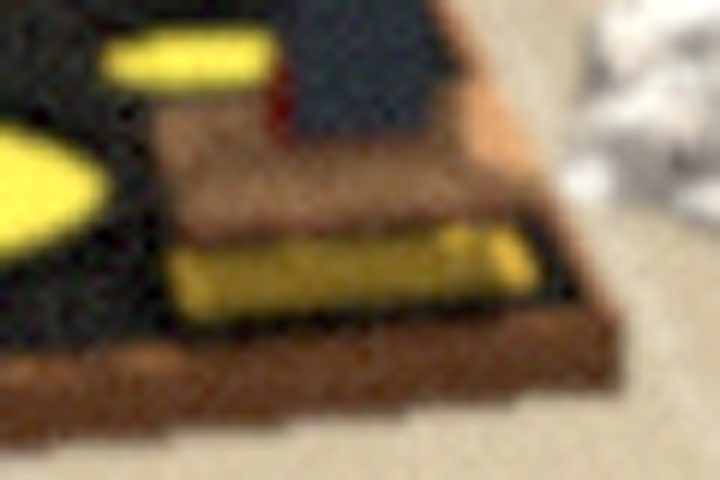

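```bash
python3 - <<'E'
from h import *
im=cv2.imread("pics/side0.png")[:,:,::-1].astype(float)
y=im[:,:,0]+im[:,:,1]-2*im[:,:,2]*0.5-0
def edges(u,v0,v1):
    c=y[v0:v1,u]; hi=c.max(); lo=(c[0]+c[-1])/2; t=(hi+lo)/2
    i=np.where(c>t)[0]; a,b=i[0],i[-1]
    va=v0+a-(c[a]-t)/(c[a]-c[a-1]); vb=v0+b+(c[b]-t)/(c[b]-c[b+1])
    return va,vb
for u in(252,258,264,270,274):
    va,vb=edges(u,173,184)
    A=ray("side",u,va,10);B=ray("side",u,vb,22); print(u,va,vb,A,B)
imt=cv2.imread("pics/top0.png")[:,:,::-1].astype(float)
y=(imt[:,:,0]+imt[:,:,1]-2*imt[:,:,2]*0.5).T  # rows->u
for v in(202,206,210,214,218):
    va,vb=edges(v,200,224)
    A=ray("top",va,v,10);B=ray("top",vb,v,22);B2=ray("top",vb,v,10);print(v,A,B,B2)
y=(imt[:,:,0]+imt[:,:,1]-2*imt[:,:,2]*0.5)
for u in(206,210,214,218):
    va,vb=edges(u,190,232)
    A=ray("top",u,va,10);B=ray("top",u,vb,10);B2=ray("top",u,va,22);print(u,A,B,B2)
E
```

```text
252 175.4275 180.91785714285714 [538.1712243  208.32433801  10.        ] [528.91399137 150.24050363  22.        ]
258 175.09782608695653 180.19166666666666 [556.89902397 207.09510032  10.        ] [547.20011055 151.46153199  22.        ]
264 174.49742268041237 179.57 [576.06452648 207.68077648  10.        ] [565.51588902 152.03582443  22.        ]
270 173.99719101123594 179.0342105263158 [595.23551513 207.59373804  10.        ] [583.85880857 152.07280491  22.        ]
274 173.70744680851064 178.41875 [608.02277945 207.23928782  10.        ] [596.50381944 153.73148022  22.        ]
202 [593.46382259 209.35726194  10.        ] [591.18324472 154.70081103  22.        ] [592.32792075 156.29226062  10.        ]
206 [580.8544447  209.13615698  10.        ] [578.70046581 155.05024712  22.        ] [579.73414128 156.644804    10.        ]
210 [568.26910522 209.14385844  10.        ] [566.21330787 154.30460287  22.        ] [567.13594383 155.89252926  10.        ]
214 [555.70399691 209.20501464  10.        ] [553.76414142 154.45320665  22.        ] [554.5760757  156.04245447  10.        ]
218 [543.13718583 208.28526343  10.        ] [541.31743793 153.82652966  22.        ] [542.01869244 155.41020488  10.        ]
206 [613.56493683 200.69969388  10.        ] [521.22456414 201.40187927  10.        ] [612.23307944 198.71684073  22.        ]
210 [614.39407844 188.10696984  10.        ] [521.68281307 188.88220404  10.        ] [613.05491306 186.23510795  22.        ]
214 [614.24259932 175.52311121  10.        ] [521.75424281 176.3665345   10.        ] [612.90476906 173.76216244  22.        ]
218 [614.19992286 162.93958624  10.        ] [521.63491706 163.85381302  10.        ] [612.86246875 161.28954766  22.        ]
```

```bash
python3 -m jog '[{"angular":[-0.1,-0.5,0],"slide":[1,0,-8],"hand":0},{"angular":[-0.1,-0.5,0],"slide":[1,0,-16],"hand":0},{"angular":[-0.1,-0.5,0],"slide":[1,0,-20],"hand":0},{"angular":[-0.1,-0.5,0],"slide":[1,0,-23],"hand":0},{"angular":[-0.1,-0.5,0],"slide":[1,0,-23],"hand":0}]'
```

```text
time_s: 11.3
position: [569.0, 180.0, 38.0]
orientation: [[1.0, 0.01, -0.008], [0.008, -0.002, 1.0], [0.01, -1.0, -0.002]]
contact_force: [-0.0, 0.2, -0.8]
gripper_width: 18.0
```

```bash
python3 -m jog '[{"angular":[0,0,0],"slide":[0,0,-3],"hand":0},{"angular":[0,0,0],"slide":[0,0,-6],"hand":0},{"angular":[0,0,0],"slide":[0,0,-8],"hand":0},{"angular":[0,0,0],"slide":[0,0,-8],"hand":0}]'
```

```text
time_s: 11.7
position: [569.1, 180.1, 30.0]
orientation: [[1.0, 0.01, -0.008], [0.008, -0.002, 1.0], [0.01, -1.0, -0.002]]
contact_force: [0.2, 0.4, -1.2]
gripper_width: 17.8
```

Seems in; press 2 mm further for the floor contact.

```bash
python3 -m jog '[{"angular":[0,0,0],"slide":[0,0,-1.5],"hand":0},{"angular":[0,0,0],"slide":[0,0,-3],"hand":0},{"angular":[0,0,0],"slide":[0,0,-3],"hand":0}]'
```

```text
time_s: 12.0
position: [569.1, 180.1, 29.9]
orientation: [[1.0, 0.011, -0.008], [0.008, -0.002, 1.0], [0.011, -1.0, -0.002]]
contact_force: [-4.7, -1.9, 16.7]
gripper_width: 17.5
```

```bash
python3 -m jog '[{"angular":[0,0,0],"slide":[0,0,1],"hand":0.4},{"angular":[0,0,0],"slide":[0,0,1],"hand":0.4},{"angular":[0,0,0],"slide":[0,0,1],"hand":0.4},{"angular":[0,0,0],"slide":[0,0,35],"hand":0.4},{"angular":[0,0,0],"slide":[0,0,80],"hand":0.4}]'
python3 -m jog '[{"angular":[0,0.5,0],"slide":[0,-48,10],"hand":0.4},{"angular":[0,0.5,0],"slide":[-10,-96,10],"hand":0.4},{"angular":[0,0.5,-1],"slide":[-20,-144,10],"hand":0.4},{"angular":[0,0.5,-2],"slide":[-30,-192,10],"hand":0.4},{"angular":[0,0.5,-2],"slide":[-36,-240,10],"hand":0.4}]'
python3 - <<'E'
from h import *
im=show("side","g1.png",(180,120,320,220),5)
im2=show("top","g2.png",(140,170,300,290),5)
im2=viewer.snapshot("top"); h=hsv(im2)
for c in("yellow","blue","red"): [print(c,*b) for b in blobs(im2,c,z=46)]
print(im2[212:226,349])
E
```

```text
time_s: 12.5
position: [567.2, 179.5, 107.8]
orientation: [[1.0, 0.004, -0.008], [0.008, -0.004, 1.0], [0.004, -1.0, -0.004]]
contact_force: [0.4, 1.0, 0.3]
gripper_width: 36.3
time_s: 13.0
position: [530.1, -62.1, 117.4]
orientation: [[1.0, -0.006, 0.027], [-0.027, -0.003, 1.0], [-0.006, -1.0, -0.004]]
contact_force: [0.4, -0.1, -0.6]
gripper_width: 36.8
yellow [191.3 244.1] 798.0 [462.7 240.5] [91.2 96.7] 89.6
yellow [190.6 210.7] 343.0 [564.3 242.1] [45.9 85.7] 89.7
yellow [169.6 211.4] 414.0 [563.3 306.4] [45.9 88.9] 89.9
red [405.  265.5] 74.0 [ 385.  -403.3] [17.2 37.5] 50.9
red [ 86.5 224.7] 55.0 [528.2 560.1] [30.6 16.2] 27.0
red [211.  209.3] 58.0 [567.1 179.8] [12.2 33.8] 89.5
[[160 138 133]
 [101 110 164]
 [ 75 109 185]
 [ 74 111 188]
 [ 74 111 189]
 [ 74 112 189]
 [ 74 111 189]
 [ 75 112 190]
 [ 74 111 190]
 [ 73 111 188]
 [ 72 110 189]
 [ 73 109 187]
 [ 75 107 180]
 [ 94 105 152]]
```

View pics/g1.png

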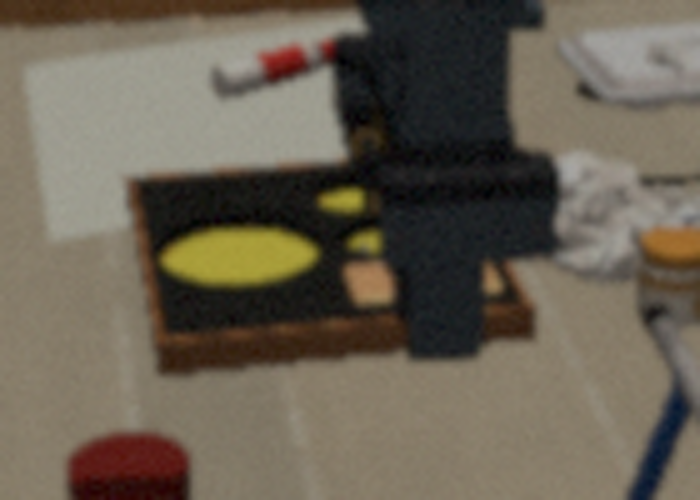

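View pics/g2.png

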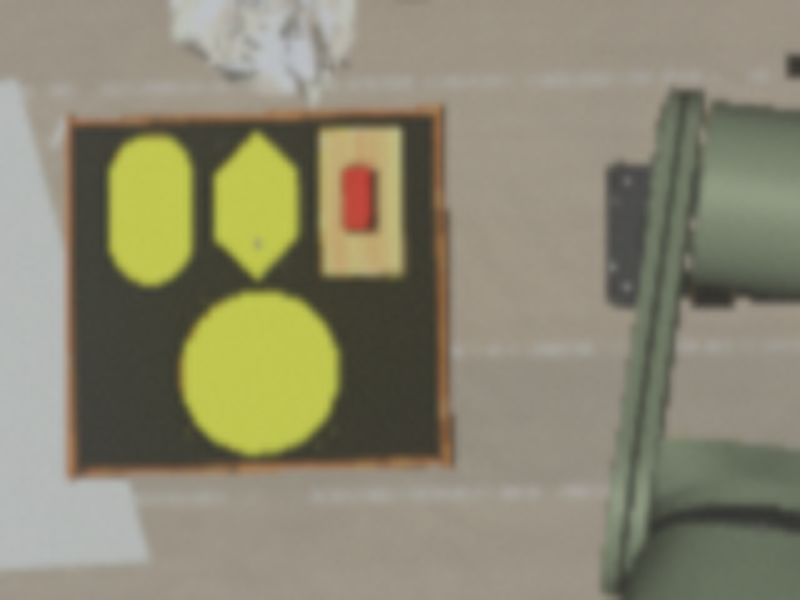

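```bash
python3 -m jog '[{"angular":[0.2,-0.3,0],"slide":[1,-48,0],"hand":0.4},{"angular":[0.2,-0.3,0],"slide":[1,-96,0],"hand":0.4},{"angular":[0.2,-0.3,0],"slide":[1,-118,-25],"hand":0.4},{"angular":[0.2,-0.3,0],"slide":[1,-118,-60],"hand":0.4},{"angular":[0.2,-0.3,0],"slide":[1,-118,-70],"hand":0.4}]'
python3 -m jog '[{"angular":[0,0,0],"slide":[0,0,0],"hand":0.4}]'
python3 - <<'E'
from h import *
im=show("side","i1.png",(200,180,400,330),3.5)
E
```

```text
time_s: 13.65
position: [529.6, -179.5, 44.0]
orientation: [[0.999, -0.007, 0.032], [-0.032, 0.003, 0.999], [-0.007, -1.0, 0.003]]
contact_force: [-0.4, 0.2, -0.5]
gripper_width: 36.6
time_s: 13.75
position: [529.1, -178.0, 42.5]
orientation: [[0.999, -0.01, 0.031], [-0.031, 0.004, 1.0], [-0.01, -1.0, 0.004]]
contact_force: [0.7, -0.1, 0.3]
gripper_width: 36.2
```

View pics/i1.png

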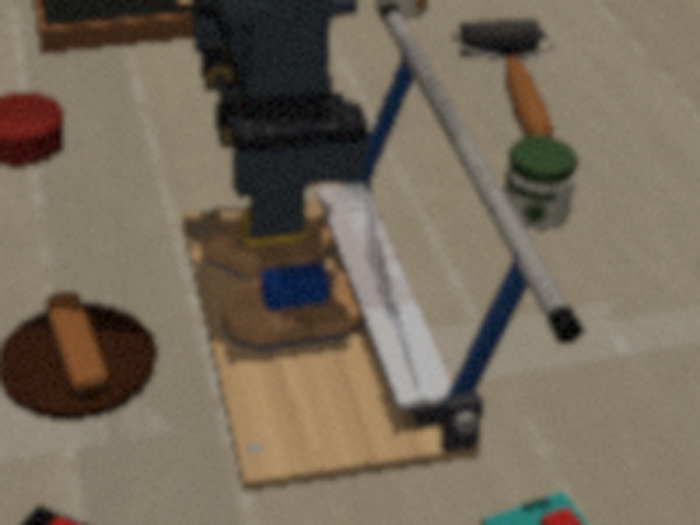

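```bash
python3 -m jog '[{"angular":[0,-0.3,0.3],"slide":[2,-1,-8],"hand":0.4},{"angular":[0,-0.3,0.3],"slide":[2,-1,-12.5],"hand":0.4},{"angular":[0,-0.3,0.3],"slide":[2,-1,-12.5],"hand":0.1},{"angular":[0,-0.3,0.3],"slide":[2,-1,-12.5],"hand":0},{"angular":[0,-0.3,0.3],"slide":[2,-1,-12.5],"hand":0}]' 40
python3 -m jog '[{"angular":[0,0,0],"slide":[0,0,0],"hand":0},{"angular":[0,0,0],"slide":[0,0,0],"hand":0}]' 40
```

```text
time_s: 14.3
position: [531.8, -179.1, 31.2]
orientation: [[1.0, -0.003, 0.025], [-0.025, 0.004, 1.0], [-0.003, -1.0, 0.004]]
contact_force: [0.7, 0.2, 0.9]
gripper_width: 18.0
time_s: 14.5
position: [531.8, -179.1, 31.3]
orientation: [[1.0, -0.002, 0.025], [-0.025, 0.004, 1.0], [-0.003, -1.0, 0.004]]
contact_force: [0.7, 0.1, -1.4]
gripper_width: 18.1
```

```bash
python3 -m jog '[{"angular":[0,0,0],"slide":[-8,0,0],"hand":0},{"angular":[0,0,0],"slide":[-16,0,0.5],"hand":0},{"angular":[0,0,0],"slide":[-24,0,0.5],"hand":0},{"angular":[0,0,0],"slide":[-30,1,0.5],"hand":0},{"angular":[0,0,0],"slide":[-30,1,0.5],"hand":0}]'
python3 -m jog '[{"angular":[0,0,0],"slide":[-2,0,35],"hand":0},{"angular":[0,0,0],"slide":[-2,10,70],"hand":0},{"angular":[0,0,0],"slide":[5,55,80],"hand":0},{"angular":[0,0,1],"slide":[13,103,80],"hand":0},{"angular":[0,0,2],"slide":[21,151,80],"hand":0}]'
python3 -m jog '[{"angular":[0,0,0],"slide":[8,48,0],"hand":0},{"angular":[0,0,0],"slide":[16,96,0],"hand":0},{"angular":[0,0,0],"slide":[24,144,0],"hand":0},{"angular":[0,0,0],"slide":[32,192,-10],"hand":0},{"angular":[0,0,0],"slide":[40,240,-20],"hand":0}]'
```

```text
time_s: 15.0
position: [500.4, -177.9, 31.8]
orientation: [[1.0, -0.004, 0.026], [-0.026, 0.004, 1.0], [-0.004, -1.0, 0.004]]
contact_force: [0.3, -0.2, -1.8]
gripper_width: 17.4
time_s: 15.5
position: [522.1, -25.6, 112.8]
orientation: [[1.0, -0.001, -0.008], [0.008, 0.004, 1.0], [-0.001, -1.0, 0.004]]
contact_force: [1.3, -0.3, -1.1]
gripper_width: 17.7
time_s: 16.0
position: [562.6, 216.7, 92.9]
orientation: [[1.0, 0.0, -0.009], [0.009, 0.004, 1.0], [0.0, -1.0, 0.004]]
contact_force: [0.7, -0.4, -1.3]
gripper_width: 17.9
```

```bash
python3 -m jog '[{"angular":[0,0,0.3],"slide":[5,29,-10],"hand":0},{"angular":[0,0,0.3],"slide":[5,29,-35],"hand":0},{"angular":[0,0,0.3],"slide":[5,29,-44],"hand":0},{"angular":[0,0,0.3],"slide":[5,29,-44],"hand":0},{"angular":[0,0,0.3],"slide":[5,29,-44],"hand":0}]'
python3 - <<'E'
from h import *
im=show("side","j1.png",(220,130,310,200),8)
s=readout.state();print(s["position"],s["contact_force"],s["gripper_width"])
E
```

```text
time_s: 16.5
position: [568.0, 245.1, 49.5]
orientation: [[1.0, 0.001, -0.013], [0.013, 0.004, 1.0], [0.001, -1.0, 0.004]]
contact_force: [0.2, -0.4, -1.1]
gripper_width: 17.6
[568.33078917 245.15379643  49.97979617] [ 0.28310176 -0.3268203  -1.76967914] 17.581701910919527
```

View pics/j1.png

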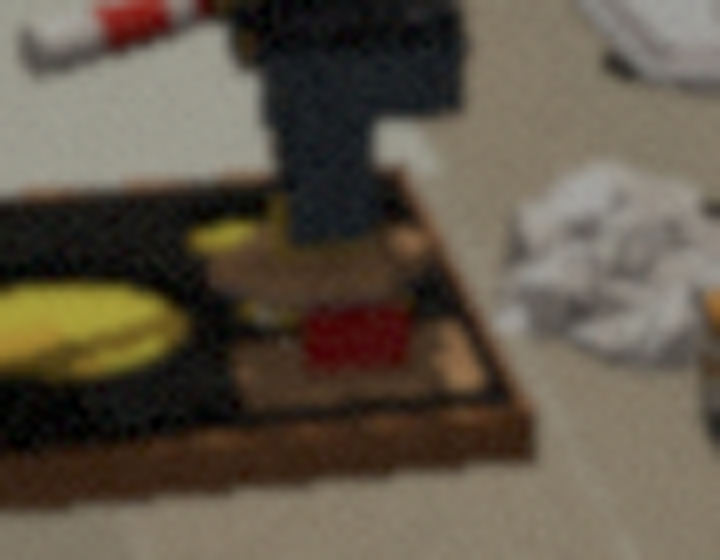

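```bash
python3 -m jog '[{"angular":[0,0,0],"slide":[0,1,-5],"hand":0},{"angular":[0,0,0],"slide":[0,1,-9],"hand":0},{"angular":[0,0,0],"slide":[0,1,-12],"hand":0},{"angular":[0,0,0],"slide":[0,1,-12],"hand":0}]'
```

```text
time_s: 16.95
position: [568.0, 245.9, 37.6]
orientation: [[1.0, 0.001, -0.012], [0.012, 0.005, 1.0], [0.001, -1.0, 0.005]]
contact_force: [0.0, 0.5, -1.3]
gripper_width: 17.7
```

```bash
python3 -m jog '[{"angular":[0,0,0],"slide":[0,0,-4],"hand":0},{"angular":[0,0,0],"slide":[0,0,-6.5],"hand":0},{"angular":[0,0,0],"slide":[0,0,-9],"hand":0},{"angular":[0,0,0],"slide":[0,0,-9],"hand":0}]'
```

```text
time_s: 17.35
position: [568.0, 245.9, 31.1]
orientation: [[1.0, 0.001, -0.013], [0.013, 0.005, 1.0], [0.002, -1.0, 0.005]]
contact_force: [-4.7, -2.0, 14.3]
gripper_width: 18.1
```

```bash
python3 -m jog '[{"angular":[0,0,0],"slide":[0,0,1],"hand":0.4},{"angular":[0,0,0],"slide":[0,0,1],"hand":0.4},{"angular":[0,0,0],"slide":[0,0,1],"hand":0.4},{"angular":[0,0,0],"slide":[0,0,35],"hand":0.4},{"angular":[0,0,0],"slide":[0,0,80],"hand":0.4}]'
python3 -m jog '[{"angular":[0,0,0],"slide":[0,-48,5],"hand":0.4},{"angular":[0,0,0],"slide":[-10,-96,5],"hand":0.4},{"angular":[0,0,-1],"slide":[-20,-144,5],"hand":0.4},{"angular":[0,0,-2],"slide":[-30,-192,5],"hand":0.4},{"angular":[0,0,-2],"slide":[-36,-240,5],"hand":0.4}]'
python3 - <<'E'
from h import *
C["blue"]=((104,120,130),(112,255,255))
im=show("side","k1.png",(180,120,320,220),5)
im2=show("top","k2.png",(140,170,400,290),3)
for c in("yellow","blue","red"): [print(c,*b) for b in blobs(im2,c,z=46,amin=20)]
E
```

```text
time_s: 17.85
position: [566.1, 245.1, 109.0]
orientation: [[1.0, -0.005, -0.013], [0.013, 0.002, 1.0], [-0.005, -1.0, 0.002]]
contact_force: [1.0, -0.5, -0.1]
gripper_width: 36.4
time_s: 18.35
position: [529.0, 3.5, 113.6]
orientation: [[1.0, -0.006, 0.022], [-0.022, 0.002, 1.0], [-0.006, -1.0, 0.002]]
contact_force: [-0.2, -1.2, -0.2]
gripper_width: 36.3
yellow [191.3 244.1] 795.0 [462.5 240.5] [91.2 96.7] 89.6
yellow [189.8 209.9] 67.0 [566.5 244.5] [15.3 36.9] 89.7
yellow [169.6 211.5] 414.0 [563.1 306.3] [45.9 88.9] 89.9
blue [349.4 218.9] 45.0 [ 528.9 -241.1] [12.2 30.4] 88.8
red [405.  265.5] 73.0 [ 384.8 -403.3] [17.1 37.3] 49.2
red [ 86.5 224.7] 53.0 [528.2 560.1] [30.6 14.8] 27.0
red [211.  209.3] 58.0 [567.1 179.8] [12.2 33.8] 89.5
red [417.9 188.1] 46.0 [ 618.5 -453.1] [33.8 12.3] 88.8
```

View pics/k2.png

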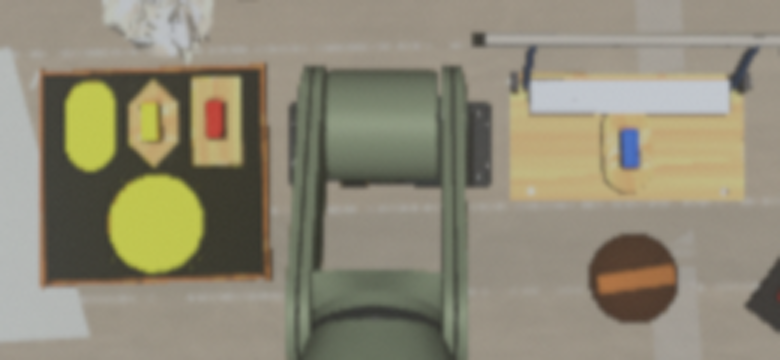

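```bash
python3 -m jog '[{"angular":[0,-0.3,0],"slide":[1,-49,0],"hand":0.4},{"angular":[0,-0.3,0],"slide":[1,-98,0],"hand":0.4},{"angular":[0,-0.3,0],"slide":[1,-147,0],"hand":0.4},{"angular":[0,-0.3,0],"slide":[1,-196,0],"hand":0.4},{"angular":[0,-0.3,0],"slide":[1,-244,0],"hand":0.4}]'
python3 -m jog '[{"angular":[0,0,-0.2],"slide":[1,-3,-35],"hand":0.4},{"angular":[0,0,-0.2],"slide":[1,-3,-65],"hand":0.4},{"angular":[0,0,-0.2],"slide":[1,-3,-70],"hand":0.4},{"angular":[0,0,-0.2],"slide":[1,-3,-70],"hand":0.4}]'
python3 - <<'E'
from h import *
im=show("side","l1.png",(200,180,400,330),3.5)
s=readout.state();print(s["position"],s["contact_force"],s["gripper_width"])
E
```

```text
time_s: 18.95
position: [530.2, -245.0, 113.3]
orientation: [[1.0, -0.001, 0.028], [-0.028, 0.001, 1.0], [-0.001, -1.0, 0.001]]
contact_force: [0.5, 0.3, -0.0]
gripper_width: 36.4
time_s: 19.35
position: [531.0, -247.2, 42.4]
orientation: [[1.0, -0.003, 0.031], [-0.031, 0.002, 1.0], [-0.003, -1.0, 0.002]]
contact_force: [0.5, 0.2, 0.1]
gripper_width: 36.5
[ 531.9276467  -247.55985788   43.67325825] [0.18424815 0.16527226 0.77566546] 36.32489769079149
```

View pics/l1.png

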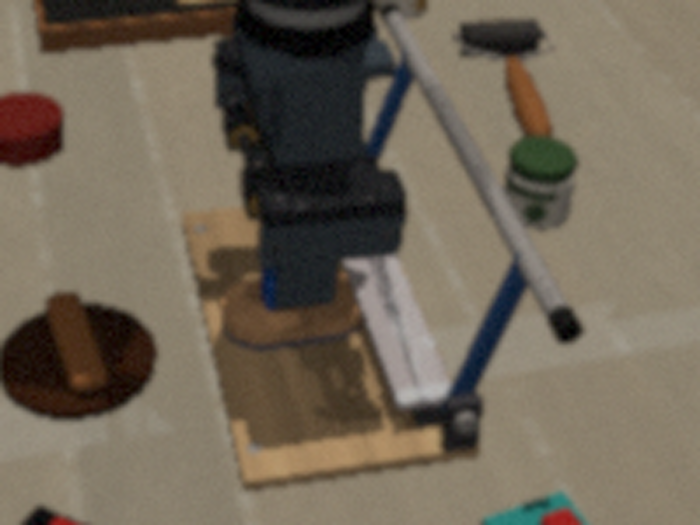

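```bash
python3 -m jog '[{"angular":[0,0,0.3],"slide":[-1,2,-8],"hand":0.4},{"angular":[0,0,0.3],"slide":[-1,2,-13.5],"hand":0.4},{"angular":[0,0,0.3],"slide":[-1,2,-13.5],"hand":0.1},{"angular":[0,0,0.3],"slide":[-1,2,-13.5],"hand":0},{"angular":[0,0,0.3],"slide":[-1,2,-13.5],"hand":0}]' 40
python3 -m jog '[{"angular":[0,0,0],"slide":[0,0,0],"hand":0},{"angular":[0,0,0],"slide":[0,0,0],"hand":0}]' 40
```

```text
time_s: 19.9
position: [531.1, -245.4, 30.5]
orientation: [[1.0, -0.0, 0.025], [-0.025, 0.001, 1.0], [-0.0, -1.0, 0.001]]
contact_force: [-0.3, 1.2, 0.5]
gripper_width: 17.8
time_s: 20.1
position: [531.1, -245.5, 30.5]
orientation: [[1.0, -0.0, 0.025], [-0.025, 0.001, 1.0], [-0.0, -1.0, 0.001]]
contact_force: [-0.3, 0.8, 0.3]
gripper_width: 18.0
```

```bash
python3 -m jog '[{"angular":[0,0,0],"slide":[-8,0,0],"hand":0},{"angular":[0,0,0],"slide":[-16,0,0.5],"hand":0},{"angular":[0,0,0],"slide":[-24,0,0.5],"hand":0},{"angular":[0,0,0],"slide":[-30,1,0.5],"hand":0},{"angular":[0,0,0],"slide":[-30,1,0.5],"hand":0}]'
python3 -m jog '[{"angular":[0,0,0],"slide":[-2,0,35],"hand":0},{"angular":[0,0,0],"slide":[-2,10,70],"hand":0},{"angular":[0,0,0],"slide":[2,55,90],"hand":0},{"angular":[0,0,1],"slide":[7,103,95],"hand":0},{"angular":[0,0,2],"slide":[13,151,95],"hand":0}]'
python3 -m jog '[{"angular":[0,0,0],"slide":[6,48,0],"hand":0},{"angular":[0,0,0],"slide":[12,96,0],"hand":0},{"angular":[0,0,0],"slide":[18,144,0],"hand":0},{"angular":[0,0,0],"slide":[24,192,0],"hand":0},{"angular":[0,0,0],"slide":[30,240,0],"hand":0}]'
```

```text
time_s: 20.6
position: [499.7, -244.2, 31.0]
orientation: [[1.0, -0.001, 0.026], [-0.026, 0.001, 1.0], [-0.001, -1.0, 0.001]]
contact_force: [-0.0, -0.2, -2.0]
gripper_width: 17.6
time_s: 21.1
position: [513.6, -92.1, 127.7]
orientation: [[1.0, 0.003, -0.008], [0.008, 0.001, 1.0], [0.003, -1.0, 0.001]]
contact_force: [1.5, -0.1, -2.4]
gripper_width: 17.7
time_s: 21.6
position: [543.8, 150.0, 127.9]
orientation: [[1.0, 0.004, -0.009], [0.009, 0.001, 1.0], [0.004, -1.0, 0.001]]
contact_force: [1.6, -0.2, -2.5]
gripper_width: 17.8
```

```bash
python3 -m jog '[{"angular":[0,0,0.3],"slide":[8,48,0],"hand":0},{"angular":[0,0,0.3],"slide":[16,96,0],"hand":0},{"angular":[0,0,0.3],"slide":[23,144,0],"hand":0},{"angular":[0,0,0.3],"slide":[23,162,-35],"hand":0},{"angular":[0,0,0.3],"slide":[23,162,-75],"hand":0}]'
python3 -m jog '[{"angular":[0,0,0],"slide":[0,0,-3],"hand":0},{"angular":[0,0,0],"slide":[0,0,-3],"hand":0},{"angular":[0,0,0],"slide":[0,0,-3],"hand":0}]'
python3 - <<'E'
from h import *
im=show("side","m1.png",(220,130,310,200),8)
s=readout.state();print(s["position"],s["contact_force"],s["gripper_width"])
E
```

```text
time_s: 22.1
position: [568.3, 316.5, 53.5]
orientation: [[1.0, 0.009, -0.017], [0.017, 0.005, 1.0], [0.009, -1.0, 0.005]]
contact_force: [0.2, -1.2, -1.8]
gripper_width: 17.6
time_s: 22.4
position: [569.9, 316.8, 52.7]
orientation: [[1.0, 0.013, -0.017], [0.017, 0.007, 1.0], [0.013, -1.0, 0.006]]
contact_force: [0.9, 0.4, -1.6]
gripper_width: 17.6
[569.98900781 316.74519354  53.06796066] [ 0.07722304  0.40157848 -1.83555797] 17.87791971512782
```

View pics/m1.png

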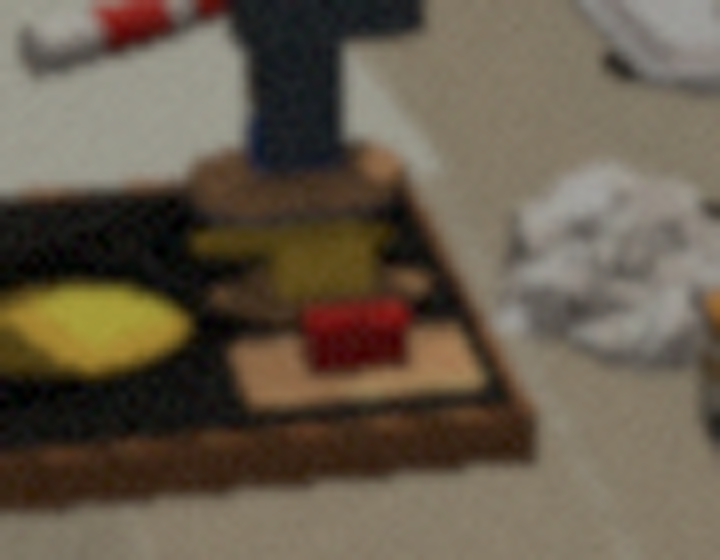

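```bash
python3 -m jog '[{"angular":[-0.4,0.7,-0.2],"slide":[-2.5,-4.6,-2],"hand":0},{"angular":[-0.4,0.7,-0.2],"slide":[-2.5,-4.6,-5],"hand":0},{"angular":[-0.4,0.7,-0.2],"slide":[-2.5,-4.6,-5],"hand":0},{"angular":[-0.4,0.7,-0.2],"slide":[-2.5,-4.6,-5],"hand":0}]'
```

```text
time_s: 22.85
position: [567.5, 312.0, 48.2]
orientation: [[1.0, 0.001, -0.013], [0.013, -0.0, 1.0], [0.001, -1.0, -0.0]]
contact_force: [0.3, 0.3, -1.3]
gripper_width: 17.7
```

```bash
python3 -m jog '[{"angular":[0,0,0],"slide":[0,0,-4],"hand":0},{"angular":[0,0,0],"slide":[0,0,-8],"hand":0},{"angular":[0,0,0],"slide":[0,0,-11],"hand":0},{"angular":[0,0,0],"slide":[0,0,-11],"hand":0}]'; python3 -m jog '[{"angular":[0,0,0],"slide":[0,0,-4],"hand":0},{"angular":[0,0,0],"slide":[0,0,-7],"hand":0},{"angular":[0,0,0],"slide":[0,0,-9],"hand":0},{"angular":[0,0,0],"slide":[0,0,-9],"hand":0}]'
```

```text
time_s: 23.25
position: [567.0, 311.8, 36.4]
orientation: [[1.0, -0.0, -0.013], [0.013, -0.001, 1.0], [-0.0, -1.0, -0.001]]
contact_force: [-0.5, 0.3, -1.9]
gripper_width: 17.8
time_s: 23.65
position: [567.1, 311.8, 30.5]
orientation: [[1.0, 0.001, -0.013], [0.013, -0.0, 1.0], [0.001, -1.0, -0.0]]
contact_force: [-4.3, -2.7, 16.6]
gripper_width: 17.4
```

```bash
python3 -m jog '[{"angular":[0,0,0],"slide":[0,0,1],"hand":0.4},{"angular":[0,0,0],"slide":[0,0,1],"hand":0.4},{"angular":[0,0,0],"slide":[0,0,1],"hand":0.4},{"angular":[0,0,0],"slide":[0,0,35],"hand":0.4},{"angular":[0,0,0],"slide":[0,0,80],"hand":0.4}]'
python3 -m jog '[{"angular":[0,0,-8.5],"slide":[-5,-48,15],"hand":0.4},{"angular":[0,0,-17],"slide":[-20,-94,25],"hand":0.4},{"angular":[0,0,-25.5],"slide":[-35,-140,25],"hand":0.4},{"angular":[0,0,-34],"slide":[-50,-185,25],"hand":0.6},{"angular":[0,0,-42.5],"slide":[-65,-230,25],"hand":0.6}]'
python3 -m jog '[{"angular":[0,0,-8.5],"slide":[-5,-40,0],"hand":0.6},{"angular":[0,0,-17],"slide":[-5,-80,0],"hand":0.6},{"angular":[0,0,-25.5],"slide":[-5,-110,0],"hand":0.6},{"angular":[0,0,-34],"slide":[-5,-110,0],"hand":0.6},{"angular":[0,0,-40],"slide":[-5,-110,0],"hand":0.6}]'
python3 - <<'E'
from h import *
im=show("side","n1.png",(150,120,400,320),3)
im2=show("top","n2.png",(140,160,440,320),2.5)
for c in("yellow","blue","orange","red"): [print(c,*b) for b in blobs(im2,c,z=46 if c!="orange" else 27,amin=20)]
E
```

```text
time_s: 24.15
position: [565.3, 310.8, 108.0]
orientation: [[1.0, -0.006, -0.013], [0.013, -0.004, 1.0], [-0.006, -1.0, -0.004]]
contact_force: [0.1, 0.7, -0.7]
gripper_width: 36.6
time_s: 24.65
position: [499.5, 79.2, 132.7]
orientation: [[0.742, -0.007, 0.67], [-0.67, 0.001, 0.742], [-0.006, -1.0, -0.004]]
contact_force: [0.5, -1.2, -0.4]
gripper_width: 49.4
time_s: 25.15
position: [494.3, -31.9, 132.3]
orientation: [[0.13, -0.005, 0.991], [-0.991, 0.005, 0.13], [-0.006, -1.0, -0.004]]
contact_force: [-0.1, 0.1, 0.2]
gripper_width: 54.9
yellow [191.3 244.1] 787.0 [462.4 240.6] [91.2 93.9] 89.6
yellow [190.  209.9] 64.0 [566.5 244.1] [15.3 36.9] 89.7
blue [168. 211.] 55.0 [564.7 311.2] [12.2 30.9] 90.0
orange [ 46.8 402.3] 106.0 [-2.000e-01  6.796e+02] [77.5 14.5] 89.0
orange [115.6 401.3] 68.0 [ -1.4 473.2] [10.5 87.1] 5.8
orange [ 48.1 389.1] 387.0 [ 37.9 676.5] [ 18.5 328.3] 0.0
orange [154.  385.4] 520.0 [ 42.8 358.3] [ 20.1 402.5] 0.4
orange [107.7 359. ] 1476.0 [122.5 498.2] [653.   20.9] 89.9
orange [351.5 262.6] 181.0 [ 395.9 -245.9] [21.4 78.8] 6.4
orange [282. 147.] 133.0 [759.4 -41.2] [91.5 16.1] 83.4
red [266.9 269.2] 93.0 [382.4  12.8] [20.7 48.5] 83.1
red [405.  265.5] 74.0 [ 385.  -403.3] [17.2 37.5] 50.9
red [ 86.6 224.7] 54.0 [528.2 559.9] [30.6 14.8] 27.0
red [211.  209.4] 59.0 [566.8 179.7] [12.2 33.8] 89.5
red [417.9 188.1] 46.0 [ 618.5 -453.1] [33.8 12.3] 88.8
```

View pics/n1.png

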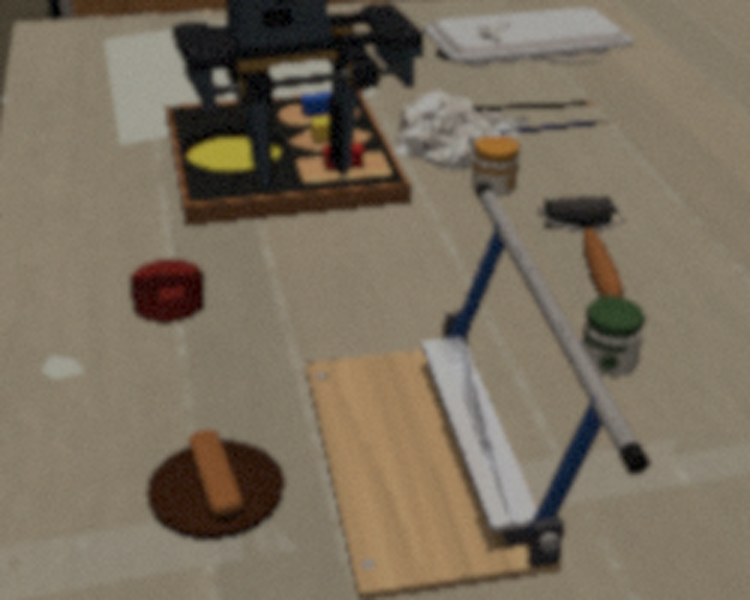

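View pics/n2.png

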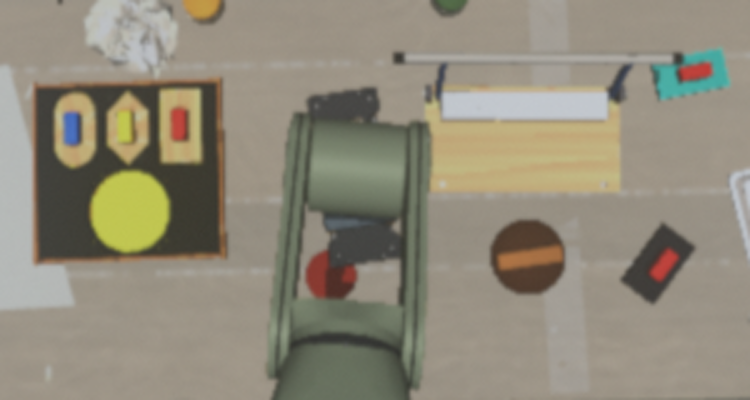

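```bash
python3 -m jog '[{"angular":[0,0,0],"slide":[-19,-43,0],"hand":0.6},{"angular":[0,0,0],"slide":[-38,-86,0],"hand":0.6},{"angular":[0,0,0],"slide":[-57,-129,-10],"hand":0.5},{"angular":[0,0,0],"slide":[-76,-172,-30],"hand":0.5},{"angular":[0,0,0],"slide":[-95,-212,-50],"hand":0.5}]'
python3 -m jog '[{"angular":[0,0,0],"slide":[0,0,-20],"hand":0.5},{"angular":[0,0,0],"slide":[0,0,-40],"hand":0.5},{"angular":[0,0,0],"slide":[0,0,-40],"hand":0.5}]'
python3 - <<'E'
from h import *
im=show("side","o1.png",(150,180,350,330),3.5)
s=readout.state();print(s["position"],s["orientation"])
E
```

```text
time_s: 25.75
position: [399.1, -244.8, 82.2]
orientation: [[0.141, -0.004, 0.99], [-0.99, 0.004, 0.141], [-0.005, -1.0, -0.003]]
contact_force: [0.2, 0.6, 0.0]
gripper_width: 45.4
time_s: 26.05
position: [397.2, -243.9, 39.9]
orientation: [[0.142, -0.009, 0.99], [-0.99, 0.007, 0.142], [-0.009, -1.0, -0.007]]
contact_force: [-0.2, 0.7, 1.1]
gripper_width: 45.5
[ 398.29502838 -244.2130795    41.24064656] [[ 0.14242523 -0.00625929  0.98978577]
 [-0.98978293  0.00586145  0.14246189]
 [-0.00669329 -0.99996323 -0.00536052]]
```

View pics/o1.png

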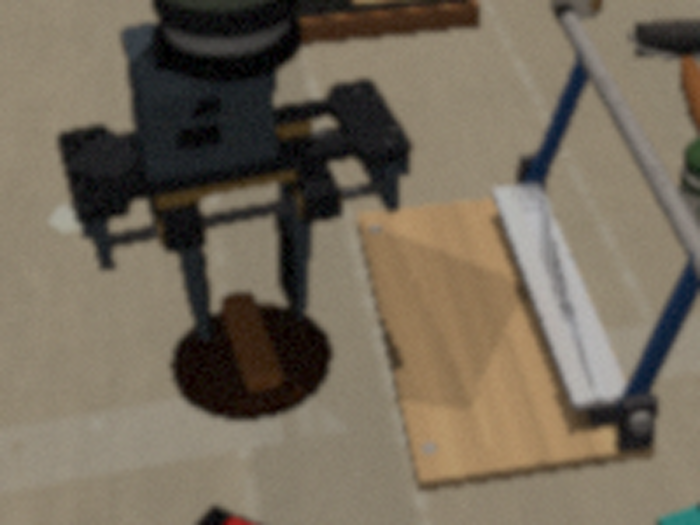

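```bash
python3 -m jog '[{"angular":[-0.3,-0.4,-0.7],"slide":[0,-2.5,-12],"hand":0.5},{"angular":[-0.3,-0.4,-0.7],"slide":[0,-2.5,-23],"hand":0.5},{"angular":[-0.3,-0.4,-0.7],"slide":[0,-2.5,-23],"hand":0.15},{"angular":[-0.3,-0.4,-0.7],"slide":[0,-2.5,-23],"hand":0},{"angular":[-0.3,-0.4,-0.7],"slide":[0,-2.5,-23],"hand":0}]' 50
python3 -m jog '[{"angular":[0,0,0],"slide":[0,0,0],"hand":0},{"angular":[0,0,0],"slide":[0,0,0],"hand":0}]'
```

```text
time_s: 26.6
position: [398.9, -246.8, 18.8]
orientation: [[0.131, 0.002, 0.991], [-0.991, -0.0, 0.131], [0.0, -1.0, 0.002]]
contact_force: [0.6, -0.4, 0.1]
gripper_width: 24.6
time_s: 26.8
position: [399.1, -246.9, 19.2]
orientation: [[0.131, 0.002, 0.991], [-0.991, -0.0, 0.131], [0.001, -1.0, 0.002]]
contact_force: [-0.1, 0.5, -2.1]
gripper_width: 21.3
```

```bash
python3 -m jog '[{"angular":[0,0,0],"slide":[0,0,20],"hand":0},{"angular":[0,0,0],"slide":[10,10,45],"hand":0},{"angular":[0,0,0],"slide":[30,50,50],"hand":0},{"angular":[0,0,0],"slide":[50,90,50],"hand":0},{"angular":[0,0,0],"slide":[70,130,50],"hand":0}]'
python3 -m jog '[{"angular":[0,0,0],"slide":[2,45,0],"hand":0},{"angular":[0,0,0],"slide":[2,90,0],"hand":0},{"angular":[0,0,0],"slide":[2,135,0],"hand":0},{"angular":[0,0,0],"slide":[2,180,0],"hand":0},{"angular":[0,0,0],"slide":[2,225,0],"hand":0}]'
python3 -m jog '[{"angular":[0,0,0],"slide":[-2,45,0],"hand":0},{"angular":[0,0,0],"slide":[-4,90,0],"hand":0},{"angular":[0,0,0],"slide":[-6,135,0],"hand":0},{"angular":[0,0,0],"slide":[-6,137,0],"hand":0}]'
python3 - <<'E'
from h import *
im=show("side","p1.png",(180,120,320,220),5)
s=readout.state();print(s["position"],s["orientation"])
E
```

```text
time_s: 27.3
position: [469.7, -115.7, 69.7]
orientation: [[0.13, 0.003, 0.991], [-0.991, -0.001, 0.13], [0.001, -1.0, 0.003]]
contact_force: [0.2, 0.1, -1.5]
gripper_width: 21.6
time_s: 27.8
position: [471.5, 111.1, 69.9]
orientation: [[0.13, 0.004, 0.991], [-0.991, -0.001, 0.13], [0.001, -1.0, 0.004]]
contact_force: [0.7, -0.5, -1.1]
gripper_width: 21.6
time_s: 28.2
position: [465.7, 253.0, 70.1]
orientation: [[0.135, 0.006, 0.991], [-0.991, 0.002, 0.135], [-0.001, -1.0, 0.006]]
contact_force: [-0.3, -0.6, -1.8]
gripper_width: 21.2
[465.23615973 250.66089553  69.80259824] [[ 1.34667015e-01  4.31178234e-03  9.90881528e-01]
 [-9.90890652e-01 -1.35594263e-04  1.34668845e-01]
 [ 7.15020599e-04 -9.99990695e-01  4.25424474e-03]]
```

View pics/p1.png

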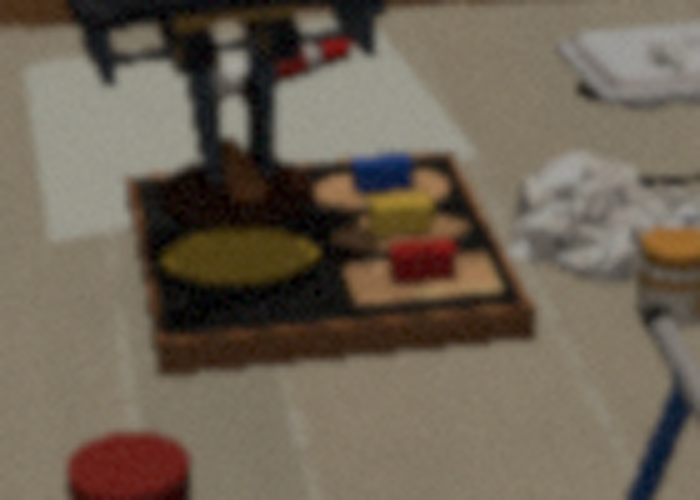

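```bash
python3 -m jog '[{"angular":[0,0.3,0],"slide":[-1,-6,-8],"hand":0},{"angular":[0,0.3,0],"slide":[-1,-6,-18],"hand":0},{"angular":[0,0.3,0],"slide":[-1,-6,-23],"hand":0},{"angular":[0,0.3,0],"slide":[-1,-6,-23],"hand":0}]'
python3 - <<'E'
from h import *
im=show("side","p2.png",(180,120,320,220),5)
s=readout.state();print(s["position"],s["contact_force"],s["gripper_width"])
E
```

```text
time_s: 28.65
position: [463.5, 243.1, 45.5]
orientation: [[0.133, -0.004, 0.991], [-0.991, -0.002, 0.133], [0.001, -1.0, -0.004]]
contact_force: [-0.9, 0.0, -1.0]
gripper_width: 21.4
[463.97395136 243.56139771  46.11613266] [-0.15581275  0.97189459 -1.46476789] 21.702059031778404
```

View pics/p2.png

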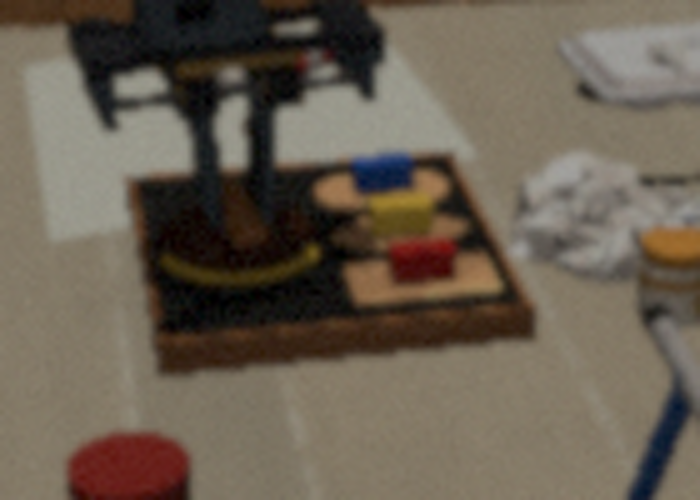

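Well aligned in x; descend.

```bash
python3 -m jog '[{"angular":[0,0,0],"slide":[0,1,-4],"hand":0},{"angular":[0,0,0],"slide":[0,1,-7],"hand":0},{"angular":[0,0,0],"slide":[0,1,-9],"hand":0},{"angular":[0,0,0],"slide":[0,1,-9],"hand":0}]'
```

```text
time_s: 29.1
position: [463.8, 244.5, 36.9]
orientation: [[0.133, -0.003, 0.991], [-0.991, -0.001, 0.133], [0.001, -1.0, -0.003]]
contact_force: [0.2, -0.4, -0.9]
gripper_width: 21.7
```

```bash
python3 -m jog '[{"angular":[0,0,0],"slide":[0,0,-3],"hand":0},{"angular":[0,0,0],"slide":[0,0,-6],"hand":0},{"angular":[0,0,0],"slide":[0,0,-7],"hand":0},{"angular":[0,0,0],"slide":[0,0,-7],"hand":0}]'
```

```text
time_s: 29.5
position: [463.6, 244.4, 29.6]
orientation: [[0.133, -0.003, 0.991], [-0.991, -0.001, 0.133], [0.001, -1.0, -0.003]]
contact_force: [-0.4, 0.4, -1.4]
gripper_width: 21.3
```

```bash
python3 -m jog '[{"angular":[0,0,0],"slide":[0,0,-1.5],"hand":0},{"angular":[0,0,0],"slide":[0,0,-2.5],"hand":0},{"angular":[0,0,0],"slide":[0,0,-2.5],"hand":0}]'; python3 -m jog '[{"angular":[0,0,0],"slide":[0,0,1],"hand":0.5},{"angular":[0,0,0],"slide":[0,0,1],"hand":0.5},{"angular":[0,0,0],"slide":[0,0,1],"hand":0.5},{"angular":[0,0,0],"slide":[0,0,35],"hand":0.5},{"angular":[0,0,0],"slide":[0,0,80],"hand":0.5}]'
```

```text
time_s: 29.8
position: [463.8, 244.6, 28.9]
orientation: [[0.133, -0.002, 0.991], [-0.991, -0.001, 0.133], [0.001, -1.0, -0.002]]
contact_force: [-3.4, -1.0, 12.2]
gripper_width: 21.5
time_s: 30.3
position: [462.1, 243.7, 107.5]
orientation: [[0.133, -0.008, 0.991], [-0.991, -0.004, 0.133], [0.003, -1.0, -0.009]]
contact_force: [0.4, 0.8, -0.8]
gripper_width: 45.4
```

```bash
python3 -m jog '[{"angular":[0,0,-4],"slide":[18,-35,25],"hand":0.5},{"angular":[0,0,-8.5],"slide":[36,-70,50],"hand":0.5},{"angular":[0,0,-8.8],"slide":[55,-105,75],"hand":0.5},{"angular":[0,0,-8.8],"slide":[75,-150,90],"hand":0.5},{"angular":[0,0,-8.8],"slide":[95,-195,90],"hand":0.5}]'; python3 -m jog '[{"angular":[0,0,0],"slide":[20,-45,0],"hand":0.5},{"angular":[0,0,0],"slide":[40,-90,0],"hand":0.5},{"angular":[0,0,0],"slide":[60,-135,0],"hand":0.5},{"angular":[0,0,0],"slide":[74,-157,0],"hand":0.5},{"angular":[0,0,0],"slide":[74,-157,-20],"hand":0.5}]'
python3 - <<'E'
from h import *
im=show("side","q1.png",(180,120,380,270),3.8)
im=show("top","q2.png",(140,160,440,320),2.5)
s=readout.state();print(s["position"],s["orientation"])
E
```

```text
time_s: 30.8
position: [558.8, 48.1, 199.9]
orientation: [[-0.019, -0.004, 1.0], [-1.0, -0.002, -0.019], [0.002, -1.0, -0.004]]
contact_force: [0.9, -0.5, -1.0]
gripper_width: 45.6
time_s: 31.3
position: [636.0, -113.1, 181.2]
orientation: [[-0.023, 0.003, 1.0], [-1.0, -0.004, -0.023], [0.004, -1.0, 0.003]]
contact_force: [-0.0, 0.2, 0.6]
gripper_width: 45.5
[ 631.20258828 -109.62687756  176.56723727] [[-2.07591203e-02 -9.98071183e-03  9.99734687e-01]
 [-9.99784237e-01 -5.26205860e-04 -2.07654025e-02]
 [ 7.33319749e-04 -9.99950053e-01 -9.96763479e-03]]
```

View pics/q1.png

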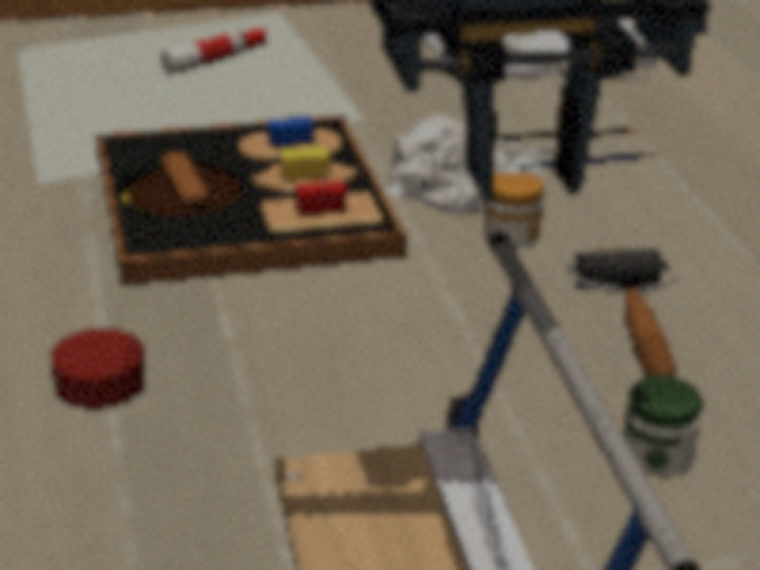

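View pics/q2.png

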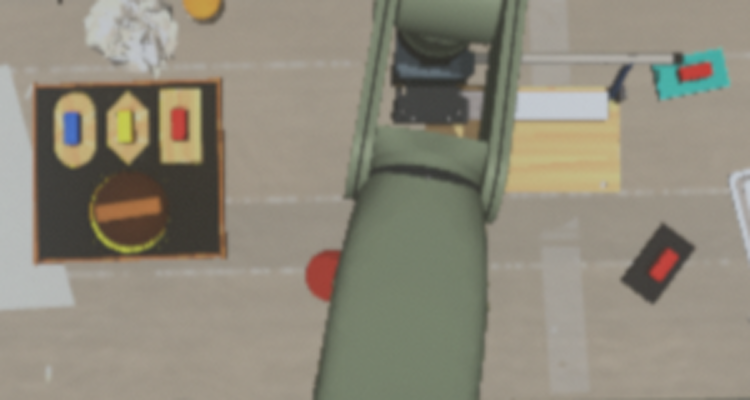

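```bash
python3 -m jog '[{"angular":[0,0,0],"slide":[0,1,-25],"hand":0.5},{"angular":[0,0,0],"slide":[0,1,-50],"hand":0.5},{"angular":[0,0,0],"slide":[0,1,-66],"hand":0.5},{"angular":[0,0,0],"slide":[0,1,-66],"hand":0.5}]' ; python3 -m jog '[{"angular":[0,0,0],"slide":[0,0,0],"hand":0},{"angular":[0,0,0],"slide":[0,0,0],"hand":0},{"angular":[0,0,0],"slide":[0,0,0],"hand":0},{"angular":[0,0,0],"slide":[0,0,0],"hand":0}]' 30
```

```text
time_s: 31.8
position: [629.3, -107.5, 108.3]
orientation: [[-0.02, -0.016, 1.0], [-1.0, 0.001, -0.02], [-0.0, -1.0, -0.016]]
contact_force: [-0.7, -0.0, 0.2]
gripper_width: 45.4
time_s: 32.2
position: [630.7, -107.5, 109.6]
orientation: [[-0.02, -0.012, 1.0], [-1.0, 0.0, -0.02], [-0.0, -1.0, -0.012]]
contact_force: [4.2, -0.0, 1.3]
gripper_width: 16.2
```

```bash
python3 -m jog '[{"angular":[0,0,0],"slide":[-15.5,0,3.3],"hand":0},{"angular":[0,0,0],"slide":[-30,0,4],"hand":0},{"angular":[0,0,0],"slide":[-45,1,2.6],"hand":0},{"angular":[0,0,0],"slide":[-60,1,-1],"hand":0},{"angular":[0,0,0],"slide":[-74,2,-7],"hand":0}]'
```

```text
time_s: 32.7
position: [560.6, -105.9, 105.5]
orientation: [[-0.02, -0.0, 1.0], [-1.0, -0.001, -0.02], [0.001, -1.0, 0.0]]
contact_force: [5.2, -0.1, 4.6]
gripper_width: 13.5
```

```bash
python3 -m jog '[{"angular":[0,0,0],"slide":[-16.5,0,-9.7],"hand":0},{"angular":[0,0,0],"slide":[-28,0,-19],"hand":0},{"angular":[0,0,0],"slide":[-38,1,-30.5],"hand":0},{"angular":[0,0,0],"slide":[-46,1,-43],"hand":0},{"angular":[0,0,0],"slide":[-52,1,-57],"hand":0}]'
```

```text
time_s: 33.2
position: [510.4, -104.8, 50.0]
orientation: [[-0.021, 0.006, 1.0], [-1.0, -0.001, -0.021], [0.001, -1.0, 0.006]]
contact_force: [2.0, 2.2, 4.2]
gripper_width: 13.3
```

```bash
python3 -m jog '[{"angular":[0,0,0],"slide":[-4,0,-14],"hand":0},{"angular":[0,0,0],"slide":[-7,0,-28],"hand":0},{"angular":[0,0,0],"slide":[-8,0,-36],"hand":0},{"angular":[0,0,0],"slide":[-8,0,-37],"hand":0},{"angular":[0,0,0],"slide":[-8,0,-37],"hand":0}]'
```

```text
time_s: 33.7
position: [502.9, -104.6, 13.2]
orientation: [[-0.022, 0.006, 1.0], [-1.0, -0.001, -0.022], [0.001, -1.0, 0.006]]
contact_force: [1.8, 2.2, -1.9]
gripper_width: 13.5
```

```bash
python3 -m jog '[{"angular":[0,0,0],"slide":[0,0,0],"hand":0.5},{"angular":[0,0,0],"slide":[0,0,0],"hand":0.5},{"angular":[0,0,0],"slide":[0,0,0],"hand":0.5},{"angular":[0,0,0],"slide":[0,0,40],"hand":0.5},{"angular":[0,0,0],"slide":[0,10,85],"hand":0.5}]' ; python3 -m jog '[{"angular":[0,0,0],"slide":[-20,20,40],"hand":0.5},{"angular":[0,0,0],"slide":[-40,40,80],"hand":0.5},{"angular":[0,0,0],"slide":[-60,60,110],"hand":0.5},{"angular":[0,0,0],"slide":[-100,60,110],"hand":0.5},{"angular":[0,0,0],"slide":[-120,60,110],"hand":0.5}]'
python3 - <<'E'
from h import *
im=show("side","r1.png",(150,120,350,270),3.8)
im=show("top","r2.png",(140,170,430,290),2.7)
im=viewer.snapshot("top"); cv2.imwrite("pics/r3.png",cv2.resize(im[185:270,148:236,::-1],None,fx=7,fy=7,interpolation=cv2.INTER_CUBIC))
E
```

```text
time_s: 34.2
position: [501.4, -95.1, 97.7]
orientation: [[-0.023, 0.002, 1.0], [-1.0, -0.001, -0.023], [0.0, -1.0, 0.002]]
contact_force: [0.2, 0.0, -0.6]
gripper_width: 45.4
time_s: 34.7
position: [379.0, -34.7, 208.6]
orientation: [[-0.021, 0.002, 1.0], [-1.0, -0.001, -0.021], [0.001, -1.0, 0.002]]
contact_force: [0.4, -0.6, -0.4]
gripper_width: 45.1
```

View pics/r1.png

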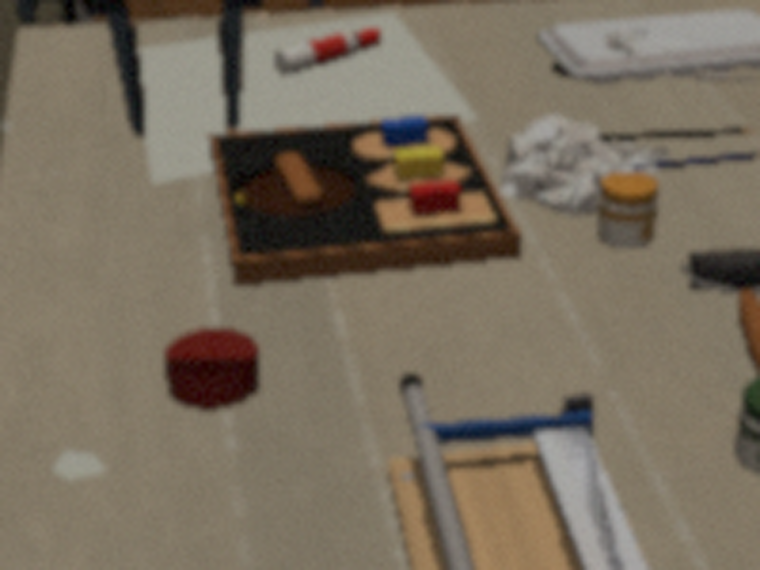

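View pics/r2.png

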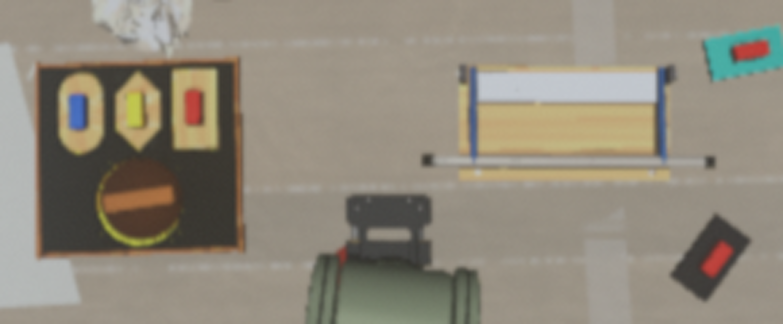

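View pics/r3.png

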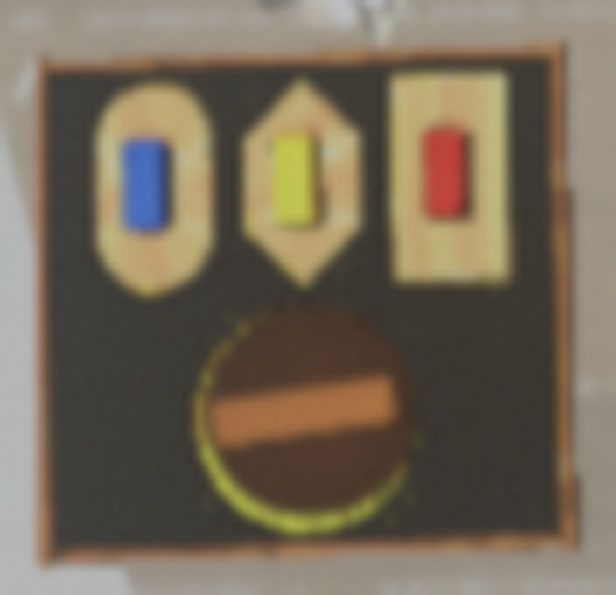

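```bash
python3 - <<'E'
from h import *
im=viewer.snapshot("top")
for u in(186,191,196): print(u,[tuple(int(c) for c in x) for x in im[224:264,u]][::1])
[print(*b) for b in blobs(im,"orange",z=37)]
h=hsv(im); m=cv2.inRange(h,(0,60,40),(16,255,200)); m[:, :175]=0;m[:,208:]=0;m[:226]=0;m[262:]=0
cs,_=cv2.findContours(m,cv2.RETR_EXTERNAL,cv2.CHAIN_APPROX_NONE)
k=max(cs,key=cv2.contourArea); w=np.array([ray("top",*q,25)[:2] for q in k[:,0,:]]); print(w.min(0),w.max(0))
si=viewer.snapshot("side"); [print(*b) for b in blobs(si,"orange",z=37,n="side")]
cv2.imwrite("pics/s1.png",cv2.resize(si[145:200,200:300,::-1],None,fx=7.5,fy=7.5,interpolation=cv2.INTER_CUBIC))
E
```

```text
186 [(60, 58, 52), (59, 57, 51), (61, 59, 53), (59, 57, 51), (62, 58, 49), (68, 59, 47), (75, 60, 46), (76, 58, 46), (77, 57, 46), (76, 57, 44), (77, 56, 45), (77, 57, 45), (77, 57, 44), (79, 58, 46), (80, 59, 47), (81, 59, 46), (97, 68, 49), (131, 89, 58), (156, 104, 64), (164, 109, 67), (165, 109, 66), (166, 111, 68), (158, 106, 66), (131, 89, 57), (89, 64, 47), (78, 57, 45), (79, 58, 45), (80, 59, 45), (79, 58, 46), (79, 58, 46), (79, 58, 46), (79, 58, 46), (86, 70, 46), (117, 110, 55), (150, 150, 65), (143, 145, 64), (92, 92, 55), (67, 62, 52), (88, 71, 57), (120, 92, 70)]
191 [(163, 146, 96), (124, 113, 74), (77, 72, 55), (61, 56, 49), (62, 53, 45), (69, 54, 44), (74, 56, 43), (77, 57, 44), (77, 57, 44), (77, 56, 44), (80, 58, 45), (80, 59, 45), (81, 59, 45), (81, 59, 45), (84, 61, 46), (93, 66, 47), (122, 83, 54), (153, 103, 63), (164, 110, 66), (166, 111, 66), (167, 112, 67), (163, 109, 67), (139, 94, 59), (102, 72, 51), (85, 60, 46), (83, 60, 46), (82, 59, 46), (81, 59, 46), (80, 59, 46), (79, 58, 45), (78, 58, 45), (77, 58, 45), (76, 57, 43), (84, 68, 47), (116, 109, 55), (1
[... 429 characters left out ...]
, (83, 58, 45), (82, 59, 44), (82, 58, 45), (81, 58, 44), (80, 59, 45), (79, 59, 45), (78, 57, 44), (78, 58, 44), (79, 59, 45), (96, 80, 48), (128, 122, 58), (141, 143, 64), (100, 101, 56), (76, 68, 54), (110, 83, 64), (149, 117, 92)]
[ 46.9 402.2] 104.0 [  3.3 674.2] [76.9 14.4] 89.0
[ 47.7 389.1] 383.0 [ 41.1 672.5] [ 18.4 325.8] 0.0
[155.5 385.4] 518.0 [ 45.8 351.1] [ 20.1 402.4] 0.3
[107.6 359. ] 1476.0 [125.  494.6] [648.2  20.6] 89.9
[190.3 243.3] 186.0 [465.  245.5] [21.3 80.7] 7.5
[281.9 147. ] 132.0 [757.2 -41. ] [90.9 16. ] 82.9
[425.73821274 196.15897745] [512.33543033 285.73862983]
[351.  207.4] 83.0 [753.9 -70.3] [89.2 13. ] 78.8
[315.3 168.4] 68.0 [730.2 167.5] [34.9 41.3] 79.6
```

View pics/s1.png

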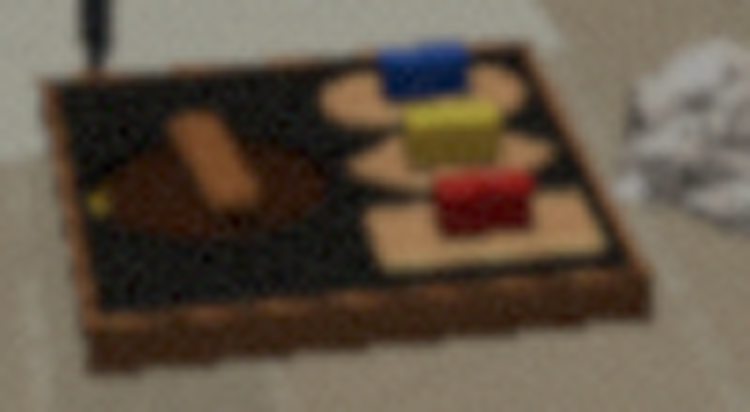

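```bash
python3 - <<'E'
from h import *
si=viewer.snapshot("side"); h=hsv(si)
m=cv2.inRange(h,(5,110,70),(16,255,255)); m[:150]=0;m[180:]=0;m[:,:218]=0;m[:,238:]=0
cs,_=cv2.findContours(m,cv2.RETR_EXTERNAL,cv2.CHAIN_APPROX_NONE); k=max(cs,key=cv2.contourArea)
mm=cv2.moments(m,True);print("side handle px",mm["m10"]/mm["m00"],mm["m01"]/mm["m00"],mm["m00"],cv2.boundingRect(k))
def c(X):u,v=proj("side",X);return [u,v,round((u-200+.5)*7.5),round((v-145+.5)*7.5)]
for dz in(37,43):
  print("handle", c([466,244.5,dz]))
  a=np.radians(7.5)
  for s in(-41,41): print(c([466-s*np.sin(a),244.5+s*np.cos(a),dz]))
for n,X in(("discL",[466-47.5,244.5,25]),("discR",[466+47.5,244.5,25]),("near",[466,197,25]),("far",[466,292,25])): print(n,c(X))
for n,X in(("cutL",[464-50,244.5,22]),("cutR",[464+50,244.5,22])): print(n,c(X))
E
```

```text
side handle px 228.15217391304347 165.90217391304347 92.0 (223, 160, 12, 13)
handle [np.float64(227.0), np.float64(164.4), 206, 149]
[np.float64(230.3), np.float64(170.0), 231, 191]
[np.float64(224.0), np.float64(159.1), 184, 109]
handle [np.float64(226.9), np.float64(162.7), 206, 136]
[np.float64(230.2), np.float64(168.2), 230, 178]
[np.float64(223.9), np.float64(157.4), 183, 97]
discL [np.float64(211.9), np.float64(169.1), 93, 184]
discR [np.float64(242.3), np.float64(166.7), 321, 166]
near [np.float64(228.9), np.float64(174.7), 221, 226]
far [np.float64(225.6), np.float64(161.5), 196, 128]
cutL [np.float64(210.5), np.float64(170.1), 82, 192]
cutR [np.float64(242.5), np.float64(167.5), 322, 172]
```

```bash
python3 -m jog '[{"angular":[0,0,4],"slide":[15,47,0],"hand":0.5},{"angular":[0,0,8],"slide":[30,94,0],"hand":0.5},{"angular":[0,0,8.7],"slide":[45,141,-10],"hand":0.5},{"angular":[0,0,8.7],"slide":[60,188,-30],"hand":0.5},{"angular":[0,0,8.7],"slide":[75,234,-50],"hand":0.5}]' ; python3 -m jog '[{"angular":[0,0,0],"slide":[10,45,-10],"hand":0.5},{"angular":[0,0,0],"slide":[10,46,-50],"hand":0.5},{"angular":[0,0,0],"slide":[10,46,-95],"hand":0.5},{"angular":[0,0,0],"slide":[10,46,-100],"hand":0.5},{"angular":[0,0,0],"slide":[10,46,-100],"hand":0.5}]'
python3 - <<'E'
from h import *
im=show("side","t1.png",(200,145,300,200),7.5)
s=readout.state();print(s["position"],s["orientation"])
E
```

```text
time_s: 35.5
position: [457.5, 196.0, 159.1]
orientation: [[0.129, 0.003, 0.992], [-0.992, -0.0, 0.129], [0.001, -1.0, 0.003]]
contact_force: [0.3, -0.3, 0.9]
gripper_width: 46.0
time_s: 36.0
position: [467.6, 241.9, 58.1]
orientation: [[0.129, 0.001, 0.992], [-0.992, -0.002, 0.129], [0.002, -1.0, 0.001]]
contact_force: [0.6, 0.1, -0.1]
gripper_width: 45.6
[468.73996344 242.34519023  59.72684401] [[ 1.28641273e-01  4.23420812e-03  9.91682154e-01]
 [-9.91691139e-01  2.19162379e-04  1.28641502e-01]
 [ 3.27355473e-04 -9.99991012e-01  4.22722000e-03]]
```

View pics/t1.png

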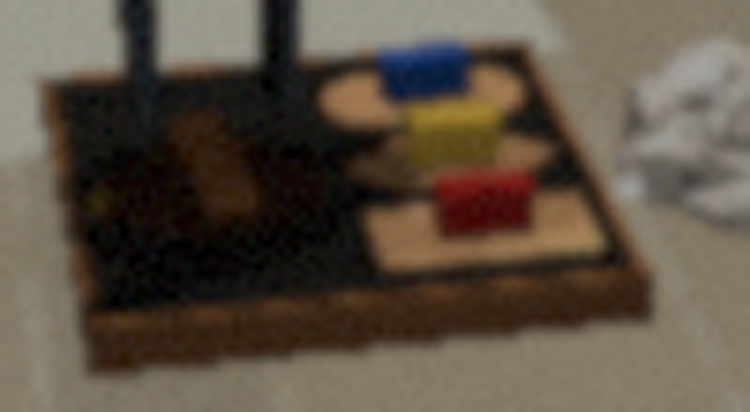

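```bash
python3 -m jog '[{"angular":[0,0.2,0],"slide":[-1,2,-15],"hand":0.5},{"angular":[0,0.2,0],"slide":[-1,2,-30],"hand":0.5},{"angular":[0,0.2,0],"slide":[-1,2,-30.5],"hand":0.1},{"angular":[0,0.2,0],"slide":[-1,2,-30.5],"hand":0},{"angular":[0,0.2,0],"slide":[-1,2,-30.5],"hand":0}]' 30 ; python3 -m jog '[{"angular":[0,0,0],"slide":[0,0,0],"hand":0},{"angular":[0,0,0],"slide":[0,0,0],"hand":0}]'
```

```text
time_s: 36.55
position: [468.1, 244.6, 30.3]
orientation: [[0.128, 0.002, 0.992], [-0.992, 0.001, 0.128], [-0.001, -1.0, 0.002]]
contact_force: [-6.9, 1.5, 3.0]
gripper_width: 24.2
time_s: 36.75
position: [466.9, 244.4, 30.4]
orientation: [[0.127, -0.001, 0.992], [-0.992, 0.001, 0.127], [-0.001, -1.0, -0.0]]
contact_force: [-4.2, 1.6, 0.4]
gripper_width: 21.6
```

```bash
python3 -m jog '[{"angular":[0,0,0],"slide":[-2.5,0,0],"hand":0},{"angular":[0,0,0],"slide":[-2.5,0,-1],"hand":0},{"angular":[0,0,0],"slide":[-2.5,0,-2],"hand":0},{"angular":[0,0,0],"slide":[-2.5,0,-3],"hand":0},{"angular":[0,0,0],"slide":[-2.5,0,-3],"hand":0}]'; python3 -m jog '[{"angular":[0,0,0],"slide":[0,0,0.5],"hand":0.5},{"angular":[0,0,0],"slide":[0,0,0.5],"hand":0.5},{"angular":[0,0,0],"slide":[0,0,0.5],"hand":0.5},{"angular":[0,0,0],"slide":[0,0,35],"hand":0.5},{"angular":[0,0,0],"slide":[0,0,80],"hand":0.5}]'; python3 -m jog '[{"angular":[0,0,0],"slide":[-10,-40,20],"hand":0.5},{"angular":[0,0,0],"slide":[-20,-85,40],"hand":0.5},{"angular":[0,0,0],"slide":[-30,-130,60],"hand":0.5},{"angular":[0,0,0],"slide":[-40,-175,80],"hand":0.5},{"angular":[0,0,0],"slide":[-50,-220,100],"hand":0.5}]'
python3 - <<'E'
from h import *
im=show("side","u1.png",(150,120,350,320),3)
im=show("top","u3.png",(148,185,236,270),7)
im=show("top","u2.png",(140,140,440,290),2.6)
[print(*b) for b in blobs(im,"orange",z=37)]
E
```

```text
time_s: 37.25
position: [464.8, 244.6, 30.2]
orientation: [[0.128, 0.001, 0.992], [-0.992, 0.002, 0.128], [-0.001, -1.0, 0.001]]
contact_force: [-5.9, -2.3, 19.6]
gripper_width: 22.2
time_s: 37.75
position: [463.4, 243.8, 108.6]
orientation: [[0.128, -0.004, 0.992], [-0.992, -0.001, 0.128], [0.001, -1.0, -0.004]]
contact_force: [0.0, 0.6, -0.3]
gripper_width: 45.7
time_s: 38.25
position: [413.0, 23.1, 208.8]
orientation: [[0.129, -0.004, 0.992], [-0.992, -0.002, 0.129], [0.001, -1.0, -0.004]]
contact_force: [1.1, -1.1, 0.9]
gripper_width: 45.9
[ 46.8 402.2] 102.0 [  3.3 674.6] [76.9 14.4] 89.0
[113.8 401.7] 84.0 [  1.3 474.9] [  9.7 119.1] 4.9
[ 48.3 389.1] 392.0 [ 41.1 670.7] [ 18.6 325.8] 0.0
[154.2 385.4] 528.0 [ 45.8 354.9] [ 20.2 402.4] 0.4
[107.8 359. ] 1478.0 [125.  494.2] [648.2  20.7] 89.9
[190.4 243.8] 185.0 [463.4 245.1] [21.1 80.6] 6.9
[281.9 147. ] 135.0 [757.2 -41. ] [90.8 16.2] 83.9
```

View pics/u3.png

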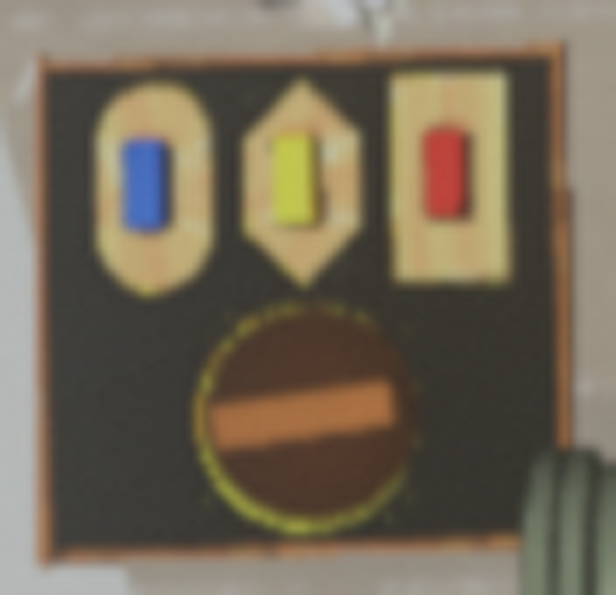

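View pics/u2.png

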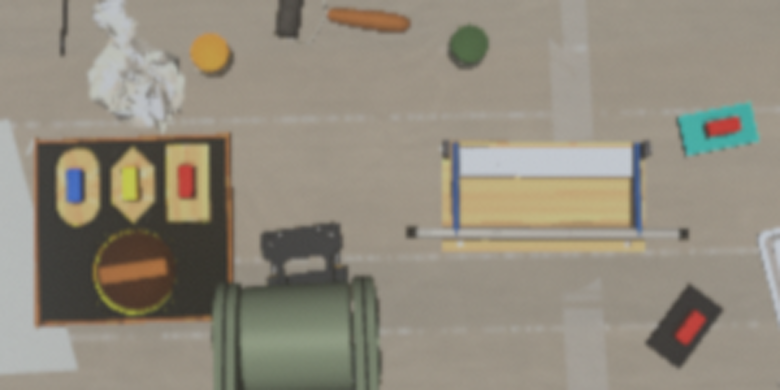

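View pics/u1.png

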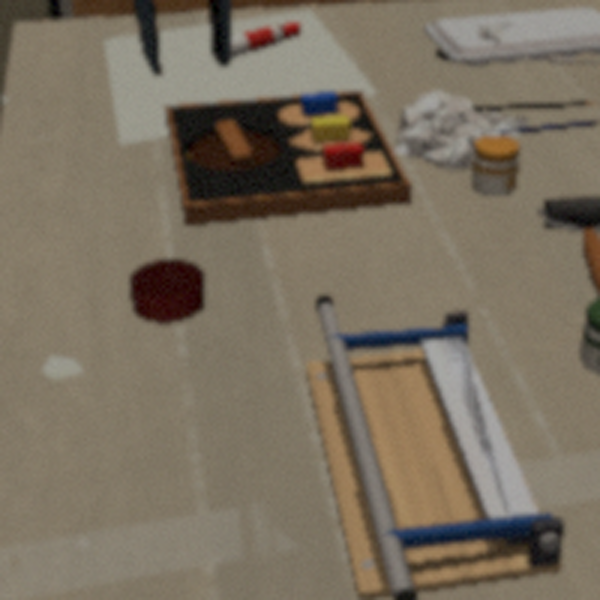

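```bash
python3 - <<'E'
from workcell import env
print(env.job_done())
E
```

```text
the job is handed in; nothing more can be done
None
```

I've handed in the job with every step done, after 38 s of the 210 s allowed; `job_done` gives no verdict.

- **Clamp bar:** I lifted it to about 1.85 rad and, once the jig was empty, swung it back down. In the last top view the rod's left end is back within about half a pixel of where it started.
- **Blocks:** All three (red rectangular, yellow pointed, blue rounded) were slid out under the lip and pressed into their own cutouts. Each one stopped on the cutout floor at 14–17 N, within 0.2 mm of the height I expected, and the last picture shows all three seated.
- **Baren:** It is flat and handle up in the round cutout. After the first placement the camera showed it up against the +x wall of the cutout, a bit more than the known play would explain. I gripped it again, moved it about 2 mm back and pressed it down with 20 N. The last top view shows foam-floor yellow most of the way round and the handle about 1 mm from the cutout's centre.
- **Bystanders:** The pin tin, jars and roller look unmoved, and I left the black and turquoise look-alikes alone.
- **Disagreements:** The two cameras and the arm disagreed by about 2 mm, so I relied on the contact heights for how deep the parts sit. I did not see a grip slip.

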